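# Shut the mist valve under its spring hood

### The arm

A 7-joint arm with a two-finger parallel gripper is mounted at the origin on the work surface. World frame = base frame: x ahead of the robot, y to its left, z up, the work surface at z = 0. Lengths are in m, angles in rad, forces in N, time in s.
With the tool pointing down it reaches from about 0.425 to 1.025 m from the base axis. Payload 9.4 kg.
Tool frame: the origin (TCP) lies at the very end of the fingers, on their centre line; the grasp point (between the pads) lies arm.tcp_to_grasp behind it (arm.tcp_to_grasp is the distance from the TCP to the grasp point, in m); z points along the fingers, y is the direction in which the jaws open and shut (so a half turn about z gives the same grasp; the last joint's range is limited). The gripper opens to 85 mm and grips with 20 to 120 N. Pads are 22 mm wide; open, the fingers measure 114 mm over their backs; the gripper's body (76 mm by 85 mm) begins 54 mm behind the grasp point. The pads swing forward as they close: fully open they stand 13 mm farther back than shut.
Start: joints at [-1.19, 0.599, -0.003, 1.599, 0.002, 0.943, -0.08], TCP at [0.32, 0.65, 0.231] pointing down, gripper open.
Joint ranges: [-2.57, 2.57], [-0.35, 1.97], [-1.29, 1.29], [0.11, 2.56], [-1.05, 4.19], [0.11, 1.86], [-2.63, 2.63]. Speed limits (rad/s): [2.22, 2.22, 3.01, 3.01, 3.14, 3.14, 3.14].

### API

Orientations are given as a unit quaternion [w, x, y, z].
In Python, from workcell import arm gives the robot as it stands. The module is installed in compiled form; this text tells all that it offers.
- The arm moves only by the tool step_arm, never from a script. Its argument "plan" is a list of rows, each a list of 6 numbers: the shift along the tool's x, y, z each as a share of 1000 mm, from -1 to 1, then the turn, a rotation vector about the tool's x, y, z each as a share of 30 degrees, from -1 to 1. In form: [[tx, ty, tz, wx, wy, wz], ...]. A call has 1 to 10 rows; each row is the pose to reach, as a shift and turn from the pose commanded when the call began, along the tool's axes at that moment; what a row does not reach only later rows make up. A row lasts 1/10 s, in which the tool goes at most 50 mm and 8.59 degrees, less where a joint would pass 70% of its speed; a pose out of reach is approached as far as the arm can. A call with a number of a shift or a turn outside -1 to 1 is refused whole. A call with a gripper value outside its range is refused whole. "gripper" is the gripper's target within -1 to 1 (fully open at 1, half-way at 0, shut at -1), set as the call begins (left out, the last holds). The fingers move at their own pace and stop on an object; the grip force is fixed at half the most. Time passes only in rows, so rows that repeat a pose let the fingers close. It gives the time, the measured TCP pose, the force and the opening at its end, in the units of the state.
- arm.get_state(): the state, without advancing time (a new reading comes with each control period).
- arm.read_camera(name): name is "scene" or "top"; returns a dict with "frame" (420x560x3 uint8, red, green, blue), "mtx" (3x3 intrinsics, pixels), "extrinsics" (4x4, takes a point from world to camera coordinates). Camera axes: x right, y up, looking along -z (the intrinsics and any distortion apply to the point x, -y, -z); pixel columns grow to the right and rows downward; lengths in m; the calibration is good to about 2 mm. A picture is of the moment at which its call begins. There is no depth.
- arm.job_done(): hands the job in, once; it reports no verdict.
The state is a dict: "t": time; "joint_pos": joint angles; "qvel": joint speeds; "tau": joint torques, N m; "eef_pos": TCP position; "tool_rot": TCP orientation; "contact_force": force on the tool from outside, world axes, zero at the start; "wrist_torque": the same for the moment, N m; "grip_width": finger opening in m.
Only numpy, scipy, OpenCV 4.12 (cv2) and the standard library are available. Lean on these libraries where they do the work, as an engineer would, in place of code of your own. Each camera call takes 0.05 s, during which the arm holds its last target.

### The job

Shut off the mist tank on the cart: swing its clear spring-loaded hood up and back by the wire bail until the stay underneath catches, so that the hood stays propped open by itself, then turn the valve knob beneath it clockwise until you feel it seat and it is snug, but do not overtighten it. Let go, leave the hood propped, and leave the other things on the cart where they stand.

Things in the scene. Friction and masses are not known exactly. Their poses are not given: they have to be found in the camera images.
- unit: The mist tank: a fixed box 183 mm (x) by 198 mm (y) by 85 mm high, clear tank below, flat grey deck on top. Origin: centre of its underside; x points from its front (robot side) to its hinge side, z up. The valve axis stands upright at x = 15, y = 0 mm. A filler cap 32 mm across, 14 mm high stands on the deck at x = -72, y = 70 mm.
- hinge (a point): Middle of the hood's hinge line, on the tank's back edge at deck height (x = 80, z = 85 mm in the tank's frame). Same axes as the tank; the hinge runs along y.
- cover (a joint): Opening of the clear hood (rad): 0 shut on the deck, growing as its front rises and goes back over the hinge, which ends at 2.2. Hood: 122 mm from hinge to front wall, 162 mm wide, 40 mm high. A spring pulls it shut with 0.15 to 0.25 N m throughout: let go, it falls shut. Past about 2.0 the stay clicks behind a cleat; let back from there it rests on the stay at 1.88, leaning back.
- bail (a point): Middle of the wire bail on the hood's front, the part to hold: round steel bar 9 mm thick, 84 mm long along y, 33 mm from its centre to the hood's front wall. Shut, it lies 155 mm in front of the hinge and 50 mm above the deck (hood top 40 mm); it swings about the hinge at 163 mm radius. Pinched across, the round bar turns between the fingers, so the hand may keep pointing down.
- stay_pin (a point): Cross pin at the free end of the wire stay, an 80 mm leg on the deck's left side (y = +68 mm), pivoted 30 mm in front of the hinge. With the hood shut it lies forward under it; it rises by its own light spring behind the hood as that opens and needs no handling.
- knob_grip (a point): Half-way up the grip bar of the black valve knob, on its axis, under the hood. Bar 42 mm long, 12 mm thick, from 11 mm below this point to 10 mm above; below it a disc 33 mm across, its top 9 mm below this point. The point's x lies along the bar, z up; the bar's end with a white line points to -x. It shuts clockwise seen from above.
- knob: The same knob, origin at the foot of its disc, 10 mm above the deck. 0.3 to 1.35 rad clockwise from its start its key (valve_key) meets the hidden rubber seat (valve_seat), felt only. Torque to turn it: 0.10 N m free; at the seat 0.16, then 0.035 more per 0.01 rad. Snug is 0.32 to 0.54 N m (aim at 0.40), key on seat at 5.5 to 11 N; more is overtight. Let go, it springs back slightly and stays shut.
- pot: White ceramic orchid pot with an orchid, 128 mm across, 115 mm high (plant to 270 mm), loose bystander. Origin: centre of its underside.
- dome: Translucent plastic humidity dome, 166 mm across, 120 mm high, loose bystander. Origin: centre of its underside.
- mister: Red trigger mister, 76 mm across, 181 mm high, loose bystander. Origin: centre of its underside.
- scoop: Pale beech measuring scoop lying behind the tank, bowl 56 mm across, 32 mm high, handle to -x, 138 mm long in all, loose bystander. Origin: under the bowl's centre.

How it is judged:
By the outcome, as a careful person would: the job done as asked, in the order asked, and still so for the second after the job is handed in, with the robot touching nothing.
It also fails if it takes over 72 s, if anything falls off the work surface, if the arm or the gripper's body presses on something with over 40 N, if the wrist force passes 120 N, or if a joint passes its speed limit or range.

## Working session

There is one attempt and no reset: what is moved stays moved. The work goes in short steps, Python scripts to look and compute and a tool call to move; the robot and the scene stay as the last step left them, time stands still between calls to the robot, and variables do not carry over. Pictures are saved under pics/ and viewed, and the job is handed in when it is done.

Besides the shell and the picture viewer there is one more tool, called as name([rows], argument=value, ...), one row to a line, values as JSON. step_arm: Moves the arm, as the interface text tells. Shift numbers are shares of 1000 mm and turn numbers shares of 30 degrees, none past 1 either way. Its arguments: {"type":"object","properties":{"plan":{"type":"array"},"gripper":{"type":"number"}},"required":["plan"]}

```bash
mkdir -p pics; python3 - <<'E'
from workcell import arm
import cv2,numpy as np
s=arm.get_state();print(s, arm.tcp_to_grasp)
for n in("scene","top"):
    c=arm.read_camera(n);cv2.imwrite(f"pics/{n}0.png",c["frame"][:,:,::-1]);print(n,c["mtx"].tolist(),np.round(c["extrinsics"],4).tolist(),[k for k in c])
    np.savez(f"{n}.npz",**c)
E
```

```text
{'t': 0.0, 'joint_pos': array([-1.18967577,  0.60013711, -0.00256529,  1.60014189,  0.00181026,
        0.9429137 , -0.07982828]), 'qvel': array([-0.00021402,  0.00173218,  0.0001604 ,  0.00011128,  0.00023803,
        0.00091571, -0.00142799]), 'tau': array([ 3.84383316e-05, -7.76437712e+01,  1.56453006e+00, -2.57996714e+01,
        1.21505963e-02,  9.00596555e-03, -1.29187839e-05]), 'eef_pos': array([0.32023746, 0.64990038, 0.2304037 ]), 'tool_rot': array([-1.11450063e-04,  2.26889763e-01,  9.73920118e-01, -7.91096762e-04]), 'contact_force': array([ 0.32679806, -0.92558223, -0.35878427]), 'wrist_torque': array([-0.02314065, -0.02807379,  0.0531186 ]), 'grip_width': 0.08529772534576492} 0.0187
scene [[392.55123952047524, 0.0, 278.11427827580695], [0.0, 392.55123952047524, 203.98439019875673], [0.0, 0.0, 1.0]] [[-0.6343, 0.773, 0.01, 0.3428], [-0.5894, -0.4919, 0.6408, 0.2831], [0.5003, 0.4006, 0.7676, -1.1406], [0.0, 0.0, 0.0, 1.0]] ['frame', 'mtx', 'extrinsics']
top [[415.9086297027995, 0.0, 279.4323111021039], [0.0, 415.9086297027995, 201.7176372487735], [0.0, 0.0, 1.0]] [[0.0039, -0.9996, 0.0273, -0.002], [0.9927, 0.0072, 0.1202, -0.5763], [-0.1204, 0.0267, 0.9924, -1.0142], [0.0, 0.0, 0.0, 1.0]] ['frame', 'mtx', 'extrinsics']
```

View pics/scene0.png

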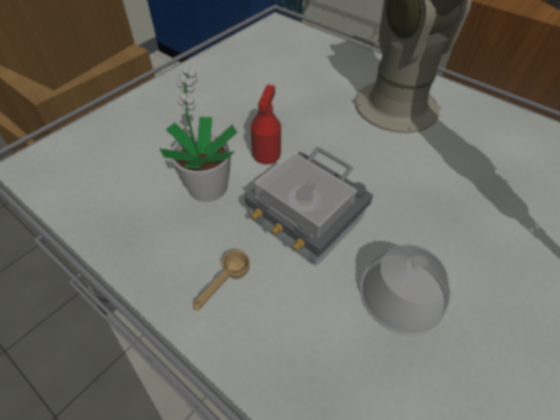

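View pics/top0.png

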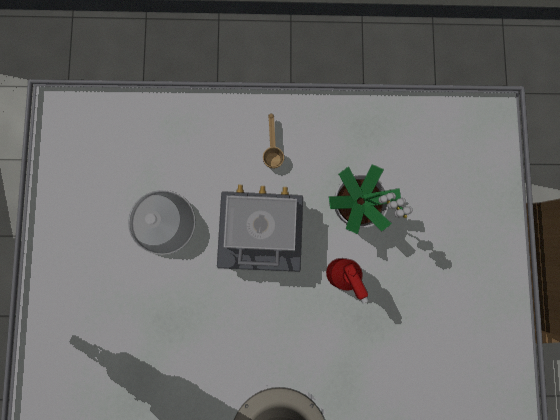

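```bash
python3 - <<'E'
import cv2
t=cv2.imread("pics/top0.png")[175:285,205:315];cv2.imwrite("pics/tc.png",cv2.resize(t,None,fx=5.4,fy=5.4,interpolation=cv2.INTER_CUBIC))
t=cv2.imread("pics/scene0.png")[140:265,235:385];cv2.imwrite("pics/sc.png",cv2.resize(t,None,fx=4.8,fy=4.8,interpolation=cv2.INTER_CUBIC))
E
```

```text
(no output)
```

View pics/tc.png

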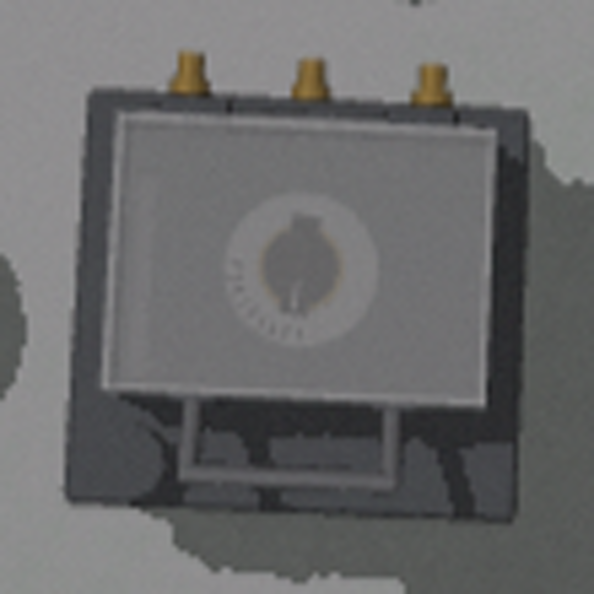

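View pics/sc.png

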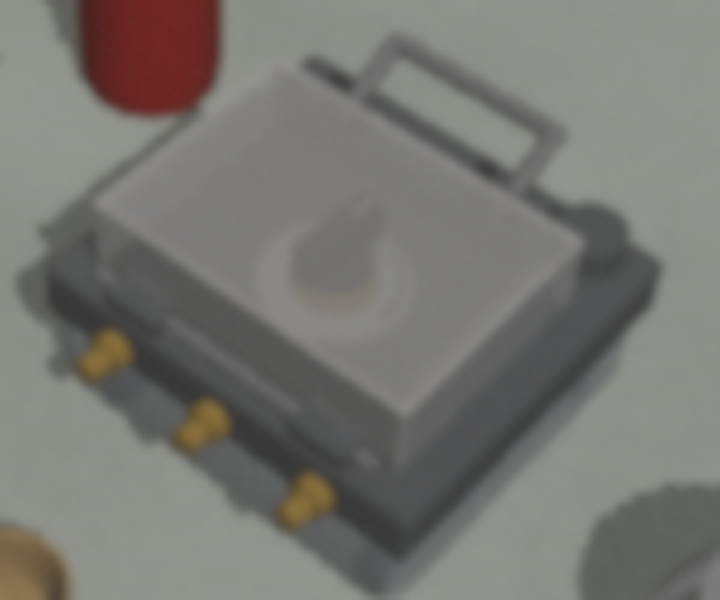

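```bash
cat > h.py <<'E'
import numpy as np
C={n:dict(np.load(f"{n}.npz")) for n in("top","scene")}
def proj(n,P):
    c=C[n];P=np.atleast_2d(P);q=P@c["extrinsics"][:3,:3].T+c["extrinsics"][:3,3]
    q=q*[1,-1,-1];u=q@c["mtx"].T;return u[:,:2]/u[:,2:]
def ray(n,uv,z):
    c=C[n];E=c["extrinsics"];d=np.linalg.inv(c["mtx"])@[uv[0],uv[1],1];d=E[:3,:3].T@(d*[1,-1,-1]);o=-E[:3,:3].T@E[:3,3]
    return o+d*(z-o[2])/d[2]
E
python3 - <<'E'
from h import *
from scipy.optimize import least_squares
T=lambda x,y:((x+.5)/5.4+205-.5,(y+.5)/5.4+175-.5)
S=lambda x,y:((x+.5)/4.8+235-.5,(y+.5)/4.8+140-.5)
D=[("top",T(90,88),(91.5,99,85)),("top",T(528,113),(91.5,-99,85)),("top",T(516,521),(-91.5,-99,85)),("top",T(66,498),(-91.5,99,85)),
("top",T(187,473),(-75,42,135)),("top",T(392,482),(-75,-42,135)),
("top",T(118,113),(80,81,125)),("top",T(497,130),(80,-81,125)),("top",T(487,407),(-42,-81,125)),("top",T(103,388),(-42,81,125)),
("scene",S(660,266),(-91.5,99,85)),("scene",S(402,530),(91.5,99,85)),("scene",S(48,262),(91.5,-99,85)),
("scene",S(395,40),(-75,-42,135)),("scene",S(562,133),(-75,42,135)),
("scene",S(290,68),(-42,-81,125)),("scene",S(583,243),(-42,81,125)),("scene",S(405,413),(80,81,125)),("scene",S(95,207),(80,-81,125))]
def f(p,full=0):
    x,y,a=p;r=[]
    R=np.array([[np.cos(a),-np.sin(a),0],[np.sin(a),np.cos(a),0],[0,0,1]])
    for n,uv,P in D: r.append(proj(n,R@(np.array(P)/1000)+[x,y,0])[0]-uv)
    return np.array(r) if full else np.ravel(r)
for sel in (None,"top","scene"):
    D0=D
    if sel:D=[d for d in D if d[0]==sel]
    o=least_squares(f,[.55,.05,0],loss="soft_l1");print(sel,o.x,o.cost);
    if sel is None: print(np.round(f(o.x,1),1).tolist());p=o.x
    D=D0
x,y,a=p
R=np.array([[np.cos(a),-np.sin(a),0],[np.sin(a),np.cos(a),0],[0,0,1]])
for nm,P in dict(bail=(-75,0,135),hinge=(80,0,85),valve=(15,0,115),cap=(-72,70,99)).items(): print(nm,R@(np.array(P)/1000)+[x,y,0])
print("knob top seen", ray("top",T(300,262),.115), "white", ray("top",T(294,305),.12),"back end",ray("top",T(306,220),.12))
for nm,uv,z in(("mister",(343,274),.09),("pot",(360,200),.1),("dome",(163,222),.05)):print(nm,ray("top",uv,z))
E
```

```text
None [ 0.49960839  0.04785307 -0.04460501] 13.8668870589904
[[-0.2, -0.0], [1.0, -0.4], [0.0, 0.9], [-0.8, 1.2], [0.0, 0.4], [-0.4, 0.5], [0.2, -1.9], [0.3, -1.4], [-0.2, 0.5], [-0.5, 0.5], [2.4, -0.8], [1.3, -0.5], [-1.2, 0.5], [0.9, 0.7], [-0.9, 0.5], [-1.8, -2.3], [0.6, -0.2], [-1.3, 1.9], [-1.5, -0.0]]
top [ 0.50006053  0.04773404 -0.04115438] 3.9636403503270046
scene [ 0.49879506  0.04826075 -0.05098578] 9.216085599241646
bail [0.42468299 0.05119733 0.135     ]
hinge [0.57952882 0.04428585 0.085     ]
valve [0.51459347 0.04718421 0.115     ]
cap [0.43080132 0.12099394 0.099     ]
knob top seen [0.51646203 0.04776073 0.115     ] white [0.49782424 0.05003621 0.12      ] back end [0.53406769 0.04527684 0.12      ]
mister [ 0.39966901 -0.14731382  0.09      ]
pot [ 0.57389021 -0.18865694  0.1       ]
dome [0.52230031 0.28701854 0.05      ]
```

```bash
cat >> h.py <<'E'
import json,os
from scipy.spatial.transform import Rotation as Ro
YAW=-0.043; U=np.array([0.4999,0.0478,0])
def u2w(P,yaw=YAW): return Ro.from_euler("z",yaw).apply(np.array(P)/1000)+U
def down(yy): # jaw (tool y) yaw
    yx=yy+np.pi/2;x=np.array([np.cos(yx),np.sin(yx),0]);z=np.array([0,0,-1.]);return Ro.from_matrix(np.c_[x,np.cross(z,x),z])
def load():
    d=json.load(open("cmd.json"));return np.array(d["p"]),Ro.from_quat(d["q"])
def save(p,r): json.dump(dict(p=list(p),q=list(r.as_quat())),open("cmd.json","w"))
def fromstate():
    from workcell import arm
    s=arm.get_state();q=s["tool_rot"];save(s["eef_pos"],Ro.from_quat([q[1],q[2],q[3],q[0]]))
def plan(T,sv=True):
    p,r=load();rows=[]
    for P,R in T:
        t=r.inv().apply(P-p);w=(r.inv()*R).as_rotvec()/np.deg2rad(30)
        rows.append([round(float(v),4) for v in t]+[round(float(v),3) for v in w])
    print(json.dumps(rows))
    e=np.array(rows[-1])
    if sv: save(p+r.apply(e[:3]),r*Ro.from_rotvec(e[3:]*np.deg2rad(30)))
def interp(P0,R0,P1,R1,n):
    w=(R0.inv()*R1).as_rotvec();return [(P0+(P1-P0)*k/n,R0*Ro.from_rotvec(w*k/n)) for k in range(1,n+1)]
E
python3 - <<'E'
from h import *
fromstate();p,r=load();print(p,u2w([-75,0,135]))
T=u2w([-75,0,135]);T[2]=.21
I=interp(p,r,T,down(YAW),15)
for k in(0,5,10): plan(I[k:k+5])
E
```

```text
[0.32024771 0.64994929 0.23049188] [0.42496933 0.05102401 0.135     ]
[[-0.0239, -0.0327, 0.0014, -0.0, 0.0, 0.147], [-0.0478, -0.0655, 0.0028, -0.0, 0.0, 0.294], [-0.0717, -0.0982, 0.0042, -0.0, 0.0, 0.442], [-0.0956, -0.1309, 0.0057, -0.001, 0.0, 0.589], [-0.1195, -0.1637, 0.0071, -0.001, 0.001, 0.736]]
[[-0.0345, -0.0213, 0.0014, -0.0, -0.0, 0.147], [-0.0689, -0.0426, 0.0028, -0.0, -0.0, 0.294], [-0.1034, -0.064, 0.0041, -0.0, -0.0, 0.442], [-0.1379, -0.0853, 0.0055, -0.001, 0.0, 0.589], [-0.1723, -0.1067, 0.0069, -0.001, 0.0, 0.736]]
[[-0.04, -0.0068, 0.0014, 0.0, 0.0, 0.147], [-0.0799, -0.0136, 0.0028, 0.0, 0.0, 0.294], [-0.1199, -0.0204, 0.0041, -0.0, 0.0, 0.441], [-0.1598, -0.0273, 0.0055, -0.0, 0.0, 0.589], [-0.1998, -0.0341, 0.0069, -0.0, 0.001, 0.736]]
```

step_arm([
  [-0.024,-0.033,0.0014,0,0,0.147],
  [-0.0478,-0.0655,0.0028,0,0,0.294],
  [-0.0717,-0.0982,0.0042,0,0,0.442],
  [-0.0956,-0.1309,0.0057,0,0,0.589],
  [-0.1195,-0.1637,0.0071,-0.001,0.001,0.736],
], gripper=-0.35)

```text
t: 0.6
eef_pos: [0.3552, 0.4489, 0.2239]
tool_rot: [-0.0, 0.411, 0.912, 0.0]
contact_force: [0.2, -0.5, 0.1]
grip_width: 0.0277
```

step_arm([
  [-0.0345,-0.0213,0.0014,0,0,0.147],
  [-0.0689,-0.0426,0.0028,0,0,0.294],
  [-0.1034,-0.064,0.0041,0,0,0.442],
  [-0.1379,-0.0853,0.0055,-0.001,0,0.589],
  [-0.1723,-0.1067,0.0069,-0.001,0,0.736],
])

```text
t: 1.1
eef_pos: [0.3901, 0.2494, 0.2171]
tool_rot: [-0.0, 0.578, 0.816, 0.0]
contact_force: [-0.8, -0.4, 0.7]
grip_width: 0.0275
```

step_arm([
  [-0.04,-0.0068,0.0014,0,0,0.147],
  [-0.0799,-0.0136,0.0028,0,0,0.294],
  [-0.1199,-0.0204,0.0041,0,0,0.441],
  [-0.1598,-0.0273,0.0055,0,0,0.589],
  [-0.1998,-0.0341,0.0069,0,0.001,0.736],
  [-0.1998,-0.0341,0.0069,0,0.001,0.736],
  [-0.1998,-0.0341,0.0069,0,0.001,0.736],
])

```text
t: 1.8
eef_pos: [0.4251, 0.0509, 0.21]
tool_rot: [-0.001, 0.723, 0.691, 0.001]
contact_force: [-0.9, 1.0, 0.1]
grip_width: 0.0276
```

```bash
python3 - <<'E'
from h import *
from workcell import arm
import cv2
s=arm.get_state();print(load()[0],load()[1].as_quat(),s)
for n,sl in(("scene",(slice(60,265),slice(200,420))),("top",(slice(150,300),slice(190,340)))):
    c=arm.read_camera(n);cv2.imwrite(f"pics/{n}1.png",cv2.resize(c["frame"][sl][:,:,::-1],None,fx=3,fy=3,interpolation=2))
E
```

```text
[0.42495571 0.05098998 0.2100039 ] [ 7.22170281e-01  6.91715304e-01 -3.43129091e-05 -1.49798671e-04] {'t': 1.8, 'joint_pos': array([-0.52447805,  0.29261121,  0.35033835,  2.28938682, -0.18320482,
        0.58384015, -0.07925539]), 'qvel': array([-0.03276687,  0.0026789 , -0.02834879, -0.00720988, -0.00086328,
        0.00164599, -0.00214069]), 'tau': array([ 1.75813247e+00, -4.14855373e+01,  4.18379992e+00, -1.70876151e+01,
        8.06379458e-02, -1.11493675e-02,  6.99066580e-02]), 'eef_pos': array([0.42511207, 0.05085805, 0.21000661]), 'tool_rot': array([-5.04903381e-04,  7.22727893e-01,  6.91132296e-01,  5.35382804e-04]), 'contact_force': array([-0.92197533,  1.02941709,  0.13274489]), 'wrist_torque': array([0.00832106, 0.05577244, 0.01265313]), 'grip_width': 0.027563946282010955}
```

View pics/scene1.png

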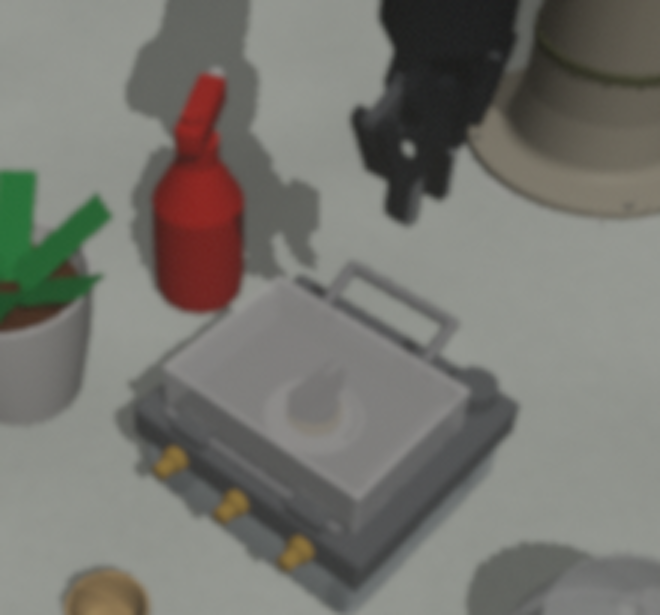

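View pics/top1.png

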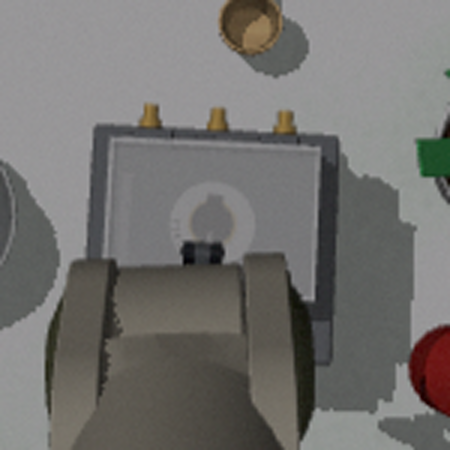

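step_arm([
  [0,0,0.03,0,0,0],
  [0,0,0.06,0,0,0],
  [0,0,0.075,0,0,0],
  [0,0,0.085,0,0,0],
  [0,0,0.092,0,0,0],
  [0,0,0.092,0,0,0],
  [0,0,0.092,0,0,0],
])

```text
t: 2.6
eef_pos: [0.4254, 0.0518, 0.1184]
tool_rot: [-0.0, 0.722, 0.692, 0.001]
contact_force: [-0.0, -0.6, 0.0]
grip_width: 0.0275
```

```bash
python3 - <<'E'
from h import *
from workcell import arm
import cv2
p,r=load();save(p+r.apply([0,0,.092]),r)
s=arm.get_state();print(load()[0],s["eef_pos"],s["joint_pos"],s["contact_force"])
for n,sl in(("scene",(slice(60,265),slice(200,420))),):
    c=arm.read_camera(n);cv2.imwrite(f"pics/{n}2.png",cv2.resize(c["frame"][sl][:,:,::-1],None,fx=3,fy=3,interpolation=2))
E
```

```text
[0.42493209 0.05100552 0.1180039 ] [0.42540418 0.05183132 0.11844893] [-0.41015634  0.46599836  0.21835731  2.37385174 -0.31469281  0.32509643
  0.04206469] [-0.03959507 -0.55877454  0.04631555]
```

View pics/scene2.png

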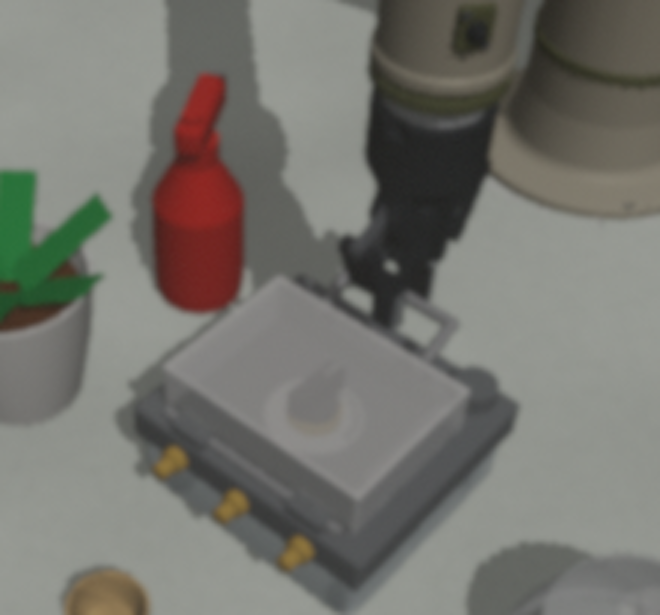

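The fingers straddle the bail bar (crop ~ (395,305)) with no contact force, so I'll close.

step_arm([
  [0,0,0,0,0,0],
  [0,0,0,0,0,0],
  [0,0,0,0,0,0],
  [0,0,0,0,0,0],
], gripper=-1)

```text
t: 3.05
eef_pos: [0.426, 0.0517, 0.1187]
tool_rot: [0.0, 0.722, 0.692, 0.001]
contact_force: [1.1, 0.2, 6.9]
grip_width: 0.0067
```

```bash
python3 - <<'E'
from h import *
from workcell import arm
s=arm.get_state();print(load()[0],s["eef_pos"],s["joint_pos"],s["contact_force"],s["wrist_torque"],s["grip_width"])
p,r=load()
H=u2w([80,0,85]);ax=u2w([-1000,0,0])-U
def pt(th):
    a=np.arctan2(50,155)+th;R=.16286
    return p+ (R*(np.cos(a)*ax+np.sin(a)*np.array([0,0,1.]))-R*(np.cos(np.arctan2(50,155))*ax+np.sin(np.arctan2(50,155))*np.array([0,0,1.])))
ths=np.r_[np.linspace(0,2.08,27)[1:]]
print(len(ths))
for k in(0,9,18): print(ths[k:k+9][-1]);plan([(pt(t),r) for t in ths[k:k+9]])
E
```

```text
[0.42493209 0.05100552 0.1180039 ] [0.42597847 0.05166762 0.11865969] [-0.40968023  0.46560388  0.21846977  2.37352996 -0.31495993  0.3243508
  0.04234923] [1.08343593 0.23265998 6.93775406] [-0.01193823 -0.19812996  0.0182743 ] 0.006673248591399829
26
0.72
[[0.0, 0.0045, -0.0122, 0.0, 0.0, 0.0], [0.0, 0.0099, -0.0241, 0.0, 0.0, 0.0], [0.0, 0.0163, -0.0354, 0.0, 0.0, 0.0], [0.0, 0.0236, -0.0462, 0.0, 0.0, 0.0], [0.0, 0.0317, -0.0564, 0.0, 0.0, 0.0], [0.0, 0.0406, -0.0659, 0.0, 0.0, 0.0], [0.0, 0.0502, -0.0747, 0.0, 0.0, 0.0], [0.0, 0.0605, -0.0827, 0.0, 0.0, 0.0], [0.0, 0.0714, -0.0898, 0.0, 0.0, 0.0]]
1.44
[[0.0, 0.0115, -0.0062, 0.0, 0.0, 0.0], [0.0, 0.0233, -0.0115, 0.0, 0.0, 0.0], [0.0, 0.0356, -0.0159, 0.0, 0.0, 0.0], [0.0, 0.0482, -0.0192, 0.0, 0.0, 0.0], [0.0, 0.061, -0.0215, 0.0, 0.0, 0.0], [0.0, 0.074, -0.0228, 0.0, 0.0, 0.0], [0.0, 0.087, -0.0231, 0.0, 0.0, 0.0], [0.0, 0.1, -0.0223, 0.0, 0.0, 0.0], [0.0, 0.1129, -0.0204, 0.0, 0.0, 0.0]]
2.08
[[0.0, 0.0127, 0.0028, 0.0, 0.0, 0.0], [0.0, 0.0252, 0.0067, 0.0, 0.0, 0.0], [0.0, 0.0373, 0.0115, 0.0, 0.0, 0.0], [0.0, 0.0489, 0.0173, 0.0, 0.0, 0.0], [0.0, 0.0601, 0.024, 0.0, 0.0, 0.0], [0.0, 0.0707, 0.0316, 0.0, 0.0, 0.0], [0.0, 0.0806, 0.04, 0.0, 0.0, 0.0], [0.0, 0.0899, 0.0492, 0.0, 0.0, 0.0]]
```

step_arm([
  [0,0.0045,-0.0122,0,0,0],
  [0,0.0099,-0.0241,0,0,0],
  [0,0.0099,-0.0241,0,0,0],
])

```text
t: 3.35
eef_pos: [0.4357, 0.0512, 0.1431]
tool_rot: [-0.0, 0.722, 0.692, 0.001]
contact_force: [0.5, 0.5, -0.8]
grip_width: 0.0063
```

```bash
python3 - <<'E'
from h import *
from workcell import arm
import cv2
s=arm.get_state();print(load()[0],s["eef_pos"],s["contact_force"],s["wrist_torque"],s["grip_width"])
for n,sl in(("scene",(slice(60,265),slice(200,420))),):
    c=arm.read_camera(n);cv2.imwrite(f"pics/{n}3.png",cv2.resize(c["frame"][sl][:,:,::-1],None,fx=3,fy=3,interpolation=2))
E
```

```text
[0.69889342 0.03918821 0.17893155] [0.43570885 0.05124571 0.14312323] [ 0.53955402  0.47878846 -0.79353995] [-0.00313129 -0.17842831 -0.00807545] 0.006322312924378306
```

View pics/scene3.png

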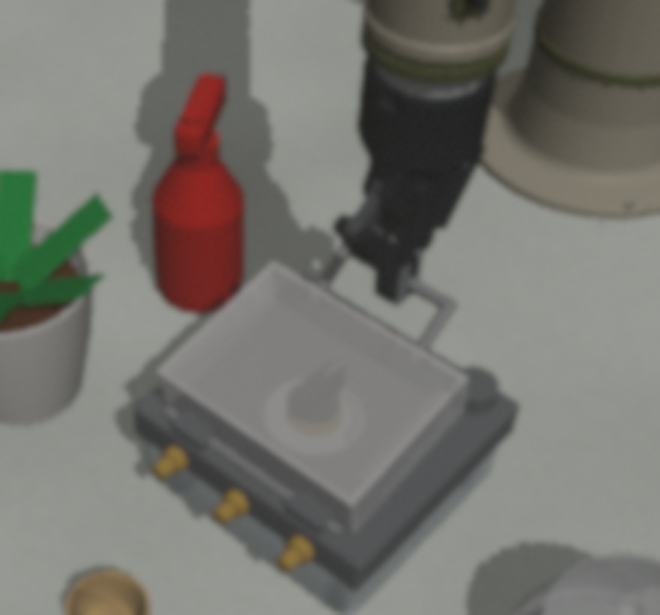

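The hood has risen with the hand (bail gripped, front edge lifted). Continuing along the arc.

```bash
python3 - <<'E'
from h import *
p0=np.array([0.42493209,0.05100552,0.1180039]);r=load()[1]
save(p0+r.apply([0,.0099,-.0241]),r)
ax=u2w([-1000,0,0])-U
def pt(th):
    a0=np.arctan2(50,155);a=a0+th;R=.16286
    return p0+R*((np.cos(a)-np.cos(a0))*ax+(np.sin(a)-np.sin(a0))*np.array([0,0,1.]))
ths=np.linspace(0.16,2.08,31)[1:]
for k in(0,10,20): print(ths[k:k+10][-1]);plan([(pt(t),r) for t in ths[k:k+10]])
E
```

```text
0.8
[[0.0, 0.0051, -0.0091, 0.0, 0.0, 0.0], [0.0, 0.0107, -0.0179, 0.0, 0.0, 0.0], [0.0, 0.0168, -0.0263, 0.0, 0.0, 0.0], [0.0, 0.0235, -0.0343, 0.0, 0.0, 0.0], [0.0, 0.0307, -0.0418, 0.0, 0.0, 0.0], [0.0, 0.0383, -0.0489, 0.0, 0.0, 0.0], [0.0, 0.0464, -0.0555, 0.0, 0.0, 0.0], [0.0, 0.0549, -0.0615, 0.0, 0.0, 0.0], [0.0, 0.0638, -0.067, 0.0, 0.0, 0.0], [0.0, 0.073, -0.0719, 0.0, 0.0, 0.0]]
1.44
[[0.0, 0.0094, -0.0044, 0.0, 0.0, 0.0], [0.0, 0.0192, -0.0081, 0.0, 0.0, 0.0], [0.0, 0.0291, -0.0111, 0.0, 0.0, 0.0], [0.0, 0.0393, -0.0136, 0.0, 0.0, 0.0], [0.0, 0.0495, -0.0153, 0.0, 0.0, 0.0], [0.0, 0.0599, -0.0164, 0.0, 0.0, 0.0], [0.0, 0.0703, -0.0169, 0.0, 0.0, 0.0], [0.0, 0.0807, -0.0167, 0.0, 0.0, 0.0], [0.0, 0.0911, -0.0158, 0.0, 0.0, 0.0], [0.0, 0.1014, -0.0142, 0.0, 0.0, 0.0]]
2.08
[[0.0, 0.0102, 0.0022, 0.0, 0.0, 0.0], [0.0, 0.0202, 0.005, 0.0, 0.0, 0.0], [0.0, 0.0301, 0.0085, 0.0, 0.0, 0.0], [0.0, 0.0396, 0.0126, 0.0, 0.0, 0.0], [0.0, 0.0489, 0.0173, 0.0, 0.0, 0.0], [0.0, 0.0579, 0.0226, 0.0, 0.0, 0.0], [0.0, 0.0665, 0.0285, 0.0, 0.0, 0.0], [0.0, 0.0747, 0.0349, 0.0, 0.0, 0.0], [0.0, 0.0825, 0.0418, 0.0, 0.0, 0.0], [0.0, 0.0899, 0.0492, 0.0, 0.0, 0.0]]
```

step_arm([
  [0,0.0051,-0.0091,0,0,0],
  [0,0.0107,-0.0179,0,0,0],
  [0,0.0168,-0.0263,0,0,0],
  [0,0.0235,-0.0343,0,0,0],
  [0,0.0307,-0.0418,0,0,0],
  [0,0.0383,-0.0489,0,0,0],
  [0,0.0464,-0.0555,0,0,0],
  [0,0.0549,-0.0615,0,0,0],
  [0,0.0638,-0.067,0,0,0],
  [0,0.073,-0.0719,0,0,0],
])

```text
t: 4.4
eef_pos: [0.5059, 0.0482, 0.2148]
tool_rot: [-0.002, 0.722, 0.692, -0.001]
contact_force: [-10.5, 3.0, 19.4]
grip_width: 0.0067
```

step_arm([
  [0,0.0094,-0.0044,0,0,0],
  [0,0.0192,-0.0081,0,0,0],
  [0,0.0291,-0.0111,0,0,0],
  [0,0.0393,-0.0136,0,0,0],
  [0,0.0495,-0.0153,0,0,0],
  [0,0.0599,-0.0164,0,0,0],
  [0,0.0703,-0.0169,0,0,0],
  [0,0.0807,-0.0167,0,0,0],
  [0,0.0911,-0.0158,0,0,0],
  [0,0.1014,-0.0142,0,0,0],
])

```text
t: 5.4
eef_pos: [0.6098, 0.044, 0.2282]
tool_rot: [-0.001, 0.722, 0.692, 0.001]
contact_force: [-1.6, 4.1, 2.3]
grip_width: 0.0065
```

```bash
python3 - <<'E'
from h import *
from workcell import arm
import cv2
s=arm.get_state();print(s["eef_pos"],s["contact_force"],s["wrist_torque"],s["grip_width"])
for n,sl in(("scene",(slice(60,265),slice(200,420))),):
    c=arm.read_camera(n);cv2.imwrite(f"pics/{n}4.png",cv2.resize(c["frame"][sl][:,:,::-1],None,fx=3,fy=3,interpolation=2))
E
```

```text
[0.60984072 0.04399037 0.22820511] [-1.64719772  4.1148411   2.34721218] [0.85078153 0.43183201 0.06501337] 0.0065097689335016804
```

View pics/scene4.png

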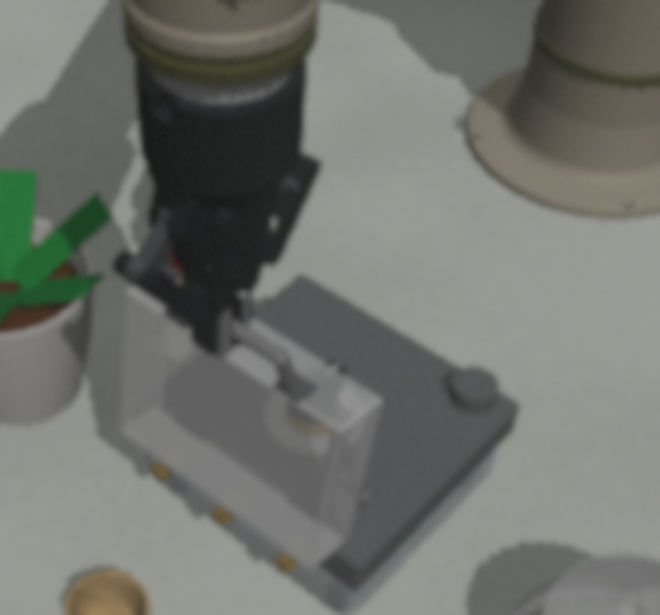

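step_arm([
  [0,0.0102,0.0022,0,0,0],
  [0,0.0202,0.005,0,0,0],
  [0,0.0301,0.0085,0,0,0],
  [0,0.0396,0.0126,0,0,0],
  [0,0.0489,0.0173,0,0,0],
])

```text
t: 5.95
eef_pos: [0.6589, 0.0415, 0.2108]
tool_rot: [-0.0, 0.722, 0.692, 0.001]
contact_force: [-0.8, 3.9, 2.7]
grip_width: 0.0064
```

step_arm([
  [0,0.009,0.0053,0,0,0],
  [0,0.0176,0.0112,0,0,0],
  [0,0.0258,0.0176,0,0,0],
  [0,0.0336,0.0245,0,0,0],
  [0,0.041,0.0319,0,0,0],
  [0,0.041,0.0319,0,0,0],
])

```text
t: 6.55
eef_pos: [0.6999, 0.0398, 0.1776]
tool_rot: [-0.001, 0.722, 0.692, 0.0]
contact_force: [0.0, 4.8, 1.4]
grip_width: 0.0067
```

```bash
python3 - <<'E'
from h import *
from workcell import arm
import cv2
s=arm.get_state();print(load()[0],s["eef_pos"],s["contact_force"],s["wrist_torque"],s["grip_width"])
for n,sl in(("scene",(slice(60,265),slice(200,420))),("top",(slice(150,300),slice(190,340)))):
    c=arm.read_camera(n);cv2.imwrite(f"pics/{n}5.png",cv2.resize(c["frame"][sl][:,:,::-1],None,fx=3,fy=3,interpolation=2))
E
```

```text
[0.69889342 0.03918821 0.17893155] [0.69987496 0.03984494 0.17757706] [0.0256482  4.75048319 1.37268617] [1.04947666 0.14666068 0.08344501] 0.006734611211601142
```

View pics/scene5.png

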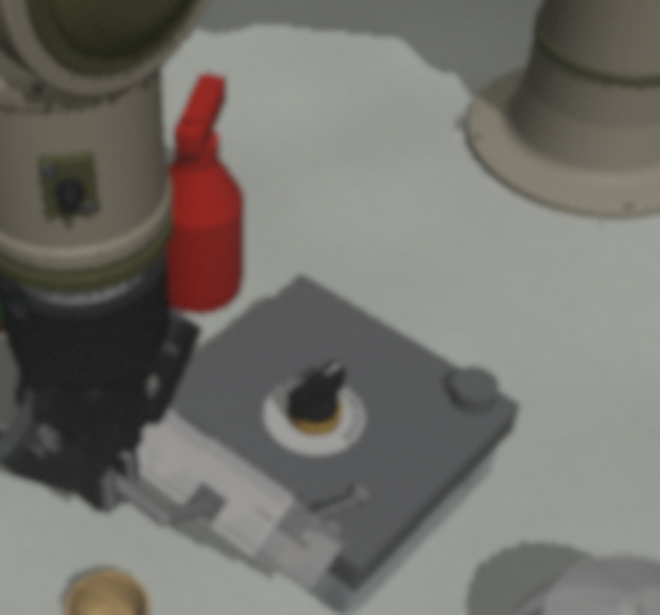

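View pics/top5.png

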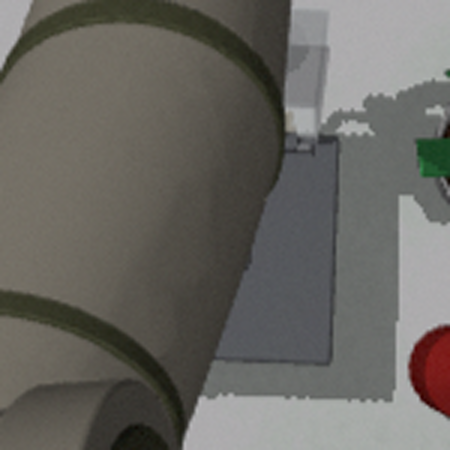

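```bash
cat >>h.py <<'E'
p0b=np.array([0.42493209,0.05100552,0.1180039])
def pt(th):
    ax=u2w([-1000,0,0])-U
    a0=np.arctan2(50,155);a=a0+th;R=.16286
    return p0b+R*((np.cos(a)-np.cos(a0))*ax+(np.sin(a)-np.sin(a0))*np.array([0,0,1.]))
E
python3 - <<'E'
from h import *
r=load()[1]
plan([(pt(t),r) for t in (2.1,2.13,2.13,2.1,2.06,2.02,1.99,1.96,1.93,1.93)])
plan([(pt(t),r) for t in (1.92,1.91,1.90,1.89,1.88,1.87,1.87)])
E
```

```text
[[0.0, 0.0022, 0.0024, 0.0, 0.0, 0.0], [0.0, 0.0054, 0.0061, 0.0, 0.0, 0.0], [0.0, 0.0054, 0.0061, 0.0, 0.0, 0.0], [0.0, 0.0022, 0.0024, 0.0, 0.0, 0.0], [0.0, -0.0023, -0.0024, 0.0, 0.0, 0.0], [0.0, -0.0069, -0.007, 0.0, 0.0, 0.0], [0.0, -0.0105, -0.0103, 0.0, 0.0, 0.0], [0.0, -0.0142, -0.0135, 0.0, 0.0, 0.0], [0.0, -0.0179, -0.0166, 0.0, 0.0, 0.0], [0.0, -0.0179, -0.0166, 0.0, 0.0, 0.0]]
[[0.0, -0.0013, -0.001, 0.0, 0.0, 0.0], [0.0, -0.0026, -0.002, 0.0, 0.0, 0.0], [0.0, -0.0039, -0.003, 0.0, 0.0, 0.0], [0.0, -0.0052, -0.0039, 0.0, 0.0, 0.0], [0.0, -0.0065, -0.0049, 0.0, 0.0, 0.0], [0.0, -0.0079, -0.0058, 0.0, 0.0, 0.0], [0.0, -0.0079, -0.0058, 0.0, 0.0, 0.0]]
```

step_arm([
  [0,0.0022,0.0024,0,0,0],
  [0,0.0054,0.0061,0,0,0],
  [0,0.0054,0.0061,0,0,0],
  [0,0.0022,0.0024,0,0,0],
  [0,-0.0023,-0.0024,0,0,0],
  [0,-0.0069,-0.007,0,0,0],
  [0,-0.0105,-0.0103,0,0,0],
  [0,-0.0142,-0.0135,0,0,0],
  [0,-0.0179,-0.0166,0,0,0],
  [0,-0.0179,-0.0166,0,0,0],
])

```text
t: 7.65
eef_pos: [0.6801, 0.0406, 0.1958]
tool_rot: [-0.001, 0.722, 0.692, 0.0]
contact_force: [-1.3, 4.0, -2.2]
grip_width: 0.007
```

step_arm([
  [0,-0.0013,-0.001,0,0,0],
  [0,-0.0026,-0.002,0,0,0],
  [0,-0.0039,-0.003,0,0,0],
  [0,-0.0052,-0.0039,0,0,0],
  [0,-0.0065,-0.0049,0,0,0],
  [0,-0.0079,-0.0058,0,0,0],
  [0,-0.0079,-0.0058,0,0,0],
])

```text
t: 8.35
eef_pos: [0.6731, 0.041, 0.2015]
tool_rot: [-0.0, 0.722, 0.692, 0.001]
contact_force: [0.4, 5.5, -2.7]
grip_width: 0.0067
```

```bash
python3 - <<'E'
from h import *
from workcell import arm
import cv2
s=arm.get_state();print(load()[0],s["eef_pos"],s["contact_force"],s["wrist_torque"],s["grip_width"])
for n,sl in(("scene",(slice(120,265),slice(200,355))),):
    c=arm.read_camera(n);cv2.imwrite(f"pics/{n}6.png",cv2.resize(c["frame"][sl][:,:,::-1],None,fx=4,fy=4,interpolation=2))
E
```

```text
[0.67312311 0.04029537 0.20133836] [0.67314651 0.04098291 0.20152061] [ 0.42013689  5.51038683 -2.65247047] [ 1.06073171 -0.22182812 -0.03129512] 0.006713583983016246
```

View pics/scene6.png

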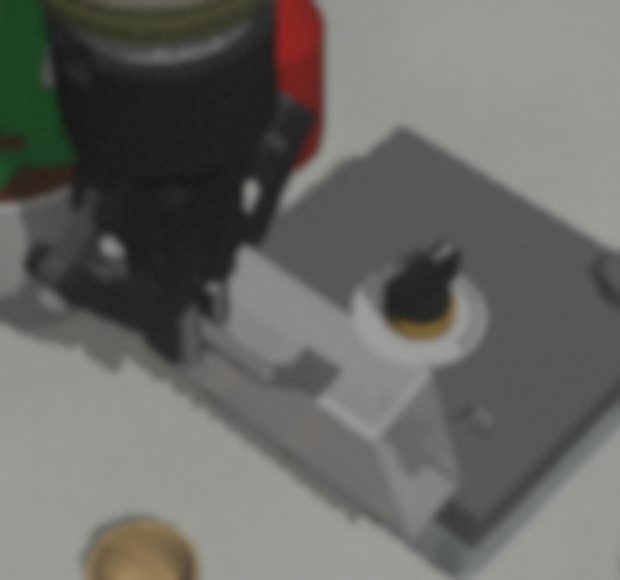

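```bash
python3 - <<'E'
from h import *
r=load()[1]
plan([(pt(t),r) for t in (1.86,1.85,1.84,1.84)])
E
```

```text
[[0.0, -0.0013, -0.001, 0.0, 0.0, 0.0], [0.0, -0.0026, -0.0019, 0.0, 0.0, 0.0], [0.0, -0.004, -0.0028, 0.0, 0.0, 0.0], [0.0, -0.004, -0.0028, 0.0, 0.0, 0.0]]
```

step_arm([
  [0,-0.0014,-0.0009,0,0,0],
  [0,-0.0027,-0.0018,0,0,0],
  [0,-0.0041,-0.0026,0,0,0],
  [0,-0.0041,-0.0026,0,0,0],
])

```text
t: 8.8
eef_pos: [0.6697, 0.041, 0.204]
tool_rot: [0.0, 0.722, 0.692, 0.001]
contact_force: [4.3, 4.4, -5.9]
grip_width: 0.0069
```

```bash
python3 - <<'E'
from h import *
from workcell import arm
s=arm.get_state();print(load()[0],s["eef_pos"],s["contact_force"],s["wrist_torque"],s["grip_width"])
E
```

```text
[0.66912754 0.04046714 0.20413942] [0.66967633 0.04095178 0.20399712] [ 4.32335156  4.36937046 -5.85079407] [ 0.96301349 -0.8064259  -0.05033078] 0.006942351292699734
```

The tool is pushed back-and-down, against closing, so the stay is carrying the hood. I'll ease back and release.

```bash
python3 - <<'E'
from h import *
p,r=load();save(p+r.apply([0,-.0001,.0002]),r)
plan([(pt(t),r) for t in (1.86,1.875,1.875)])
E
```

```text
[[0.0, 0.0028, 0.0016, 0.0, 0.0, 0.0], [0.0, 0.0048, 0.003, 0.0, 0.0, 0.0], [0.0, 0.0048, 0.003, 0.0, 0.0, 0.0]]
```

step_arm([
  [0,0.0028,0.0017,0,0,0],
  [0,0.0048,0.0031,0,0,0],
  [0,0.0048,0.0031,0,0,0],
])

```text
t: 9.1
eef_pos: [0.6741, 0.041, 0.2008]
tool_rot: [-0.0, 0.722, 0.692, 0.001]
contact_force: [0.3, 5.2, -2.5]
grip_width: 0.0069
```

step_arm([
  [0,0,0,0,0,0],
  [0,0,0,0,0,0],
  [0,0,0,0,0,0],
], gripper=-0.35)

```text
t: 9.4
eef_pos: [0.674, 0.0394, 0.2013]
tool_rot: [0.0, 0.723, 0.691, 0.0]
contact_force: [-0.3, 0.1, 0.1]
grip_width: 0.0274
```

```bash
python3 - <<'E'
from h import *
from workcell import arm
import cv2
s=arm.get_state();print(load()[0],s["eef_pos"],s["contact_force"],s["wrist_torque"],s["grip_width"])
for n,sl in(("scene",(slice(120,265),slice(200,355))),):
    c=arm.read_camera(n);cv2.imwrite(f"pics/{n}7.png",cv2.resize(c["frame"][sl][:,:,::-1],None,fx=4,fy=4,interpolation=2))
E
```

```text
[0.67382235 0.0402653  0.20093818] [0.6740462  0.03944987 0.20132056] [-0.34964196  0.06105509  0.08893724] [-0.02915681 -0.0327221  -0.00933238] 0.02743614798242011
```

View pics/scene7.png

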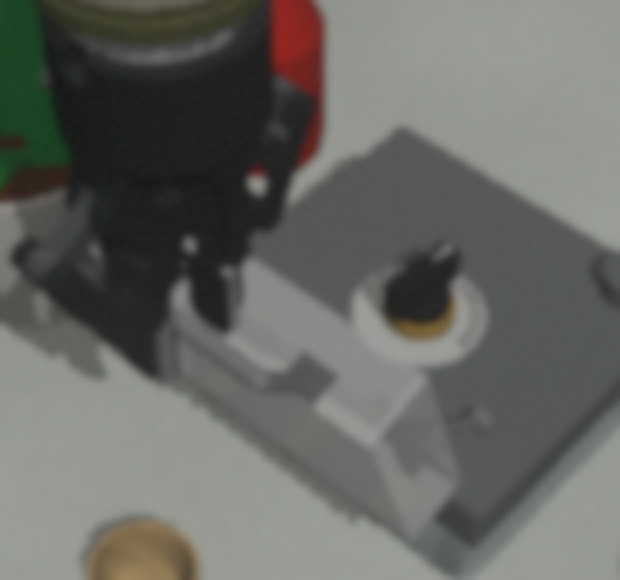

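step_arm([
  [0,0,-0.03,0,0,0],
  [0,0,-0.06,0,0,0],
  [0,0,-0.09,0,0,0],
  [0,0,-0.12,0,0,0],
  [0,0,-0.12,0,0,0],
])

```text
t: 9.95
eef_pos: [0.6758, 0.0396, 0.3257]
tool_rot: [0.002, 0.722, 0.691, 0.003]
contact_force: [-0.0, 0.1, 0.9]
grip_width: 0.0278
```

```bash
python3 - <<'E'
from h import *
p,r=load();save(p+r.apply([0,0,-.12]),r);p,r=load()
I=interp(p,r,np.array([.46,.30,.30]),down(np.pi/2-.1),12)
for k in(0,4,8): plan(I[k:k+4])
E
```

```text
[[0.0209, -0.0187, 0.0018, -0.0, -0.0, -0.241], [0.0417, -0.0375, 0.0035, -0.0, -0.0, -0.482], [0.0626, -0.0562, 0.0053, -0.0, -0.0, -0.723], [0.0834, -0.0749, 0.007, -0.0, -0.0, -0.964]]
[[0.0274, -0.0063, 0.0018, -0.0, -0.0, -0.241], [0.0547, -0.0126, 0.0035, -0.0, -0.0, -0.482], [0.082, -0.019, 0.0053, -0.0, -0.0, -0.723], [0.1093, -0.0253, 0.007, -0.0, -0.0, -0.964]]
[[0.027, 0.0077, 0.0018, 0.0, -0.0, -0.24], [0.0539, 0.0154, 0.0035, 0.0, -0.0, -0.481], [0.0809, 0.0231, 0.0053, 0.0, -0.001, -0.722], [0.1079, 0.0308, 0.007, 0.0, -0.001, -0.963]]
```

step_arm([
  [0.0209,-0.0187,0.0018,0,0,-0.241],
  [0.0417,-0.0375,0.0035,0,0,-0.482],
  [0.0626,-0.0562,0.0053,0,0,-0.723],
  [0.0834,-0.0749,0.007,0,0,-0.964],
])

```text
t: 10.35
eef_pos: [0.6018, 0.1274, 0.3136]
tool_rot: [-0.0, 0.525, 0.851, 0.0]
contact_force: [0.7, 0.0, -0.1]
grip_width: 0.0278
```

step_arm([
  [0.0274,-0.0063,0.0018,0,0,-0.241],
  [0.0547,-0.0126,0.0035,0,0,-0.482],
  [0.082,-0.019,0.0053,0,0,-0.723],
  [0.1093,-0.0253,0.007,0,0,-0.964],
])

```text
t: 10.75
eef_pos: [0.5305, 0.214, 0.3068]
tool_rot: [-0.0, 0.295, 0.955, 0.001]
contact_force: [0.2, -0.8, 0.2]
grip_width: 0.0278
```

step_arm([
  [0.027,0.0077,0.0018,0,0,-0.24],
  [0.0539,0.0154,0.0035,0,0,-0.481],
  [0.0809,0.0231,0.0053,0,-0.001,-0.722],
  [0.1079,0.0308,0.007,0,-0.001,-0.963],
  [0.1079,0.0308,0.007,0,-0.001,-0.963],
  [0.1079,0.0308,0.007,0,-0.001,-0.963],
])

```text
t: 11.35
eef_pos: [0.46, 0.3001, 0.3]
tool_rot: [0.0, 0.05, 0.999, 0.0]
contact_force: [0.3, -0.3, -0.6]
grip_width: 0.0277
```

```bash
python3 - <<'E'
from h import *
from workcell import arm
import cv2
s=arm.get_state();print(load()[0],load()[1].as_quat(),s["eef_pos"],s["tool_rot"],s["joint_pos"],s["contact_force"])
for n,sl in(("scene",(slice(140,265),slice(235,385))),("top",(slice(175,285),slice(205,315)))):
    c=arm.read_camera(n);cv2.imwrite(f"pics/{n}8f.png",c["frame"][:,:,::-1]);cv2.imwrite(f"pics/{n}8.png",cv2.resize(c["frame"][sl][:,:,::-1],None,fx=4.8,fy=4.8,interpolation=2))
E
```

```text
[0.45998495 0.30004128 0.30003697] [5.00517998e-02 9.98746617e-01 8.22318332e-07 1.14834013e-04] [0.45995574 0.30013144 0.30001556] [2.85044589e-04 5.02442227e-02 9.98736833e-01 4.19658241e-04] [-0.63554145  0.3121849  -0.06024395  1.92193551  0.0231818   0.90714516
  0.76312215] [ 0.33850945 -0.255645   -0.57395275]
```

View pics/scene8.png

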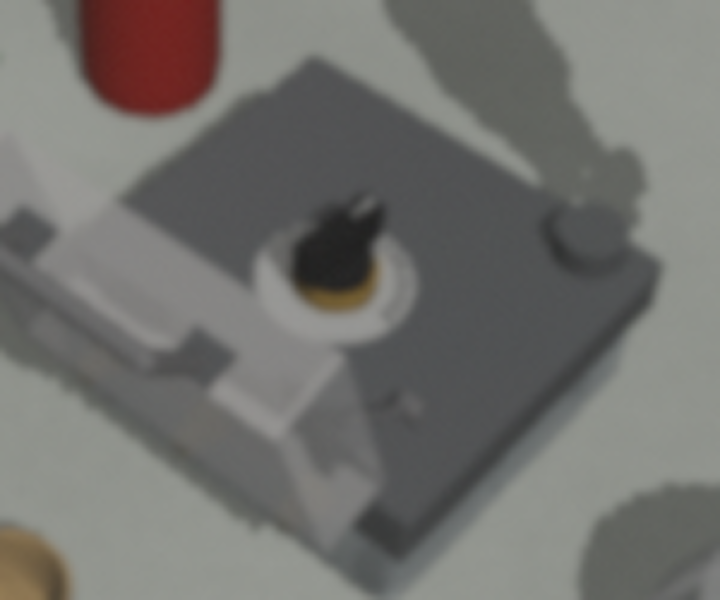

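View pics/top8.png

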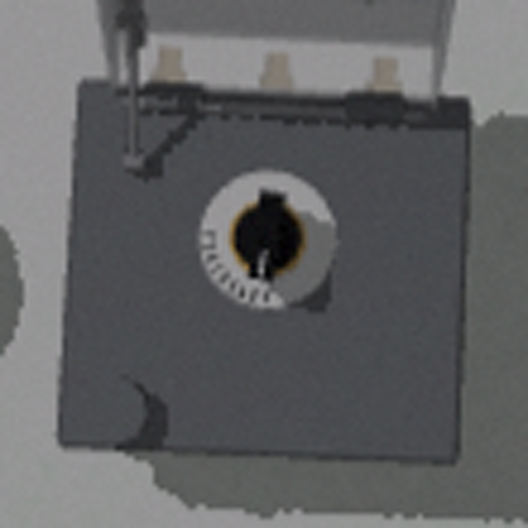

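```bash
python3 - <<'E'
import cv2
t=cv2.imread("pics/top8f.png")[205:250,235:280];cv2.imwrite("pics/tk.png",cv2.resize(t,None,fx=12,fy=12,interpolation=cv2.INTER_CUBIC))
t=cv2.imread("pics/scene8f.png")[170:220,280:330];cv2.imwrite("pics/sk.png",cv2.resize(t,None,fx=12,fy=12,interpolation=cv2.INTER_CUBIC))
E
```

```text
(no output)
```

View pics/tk.png

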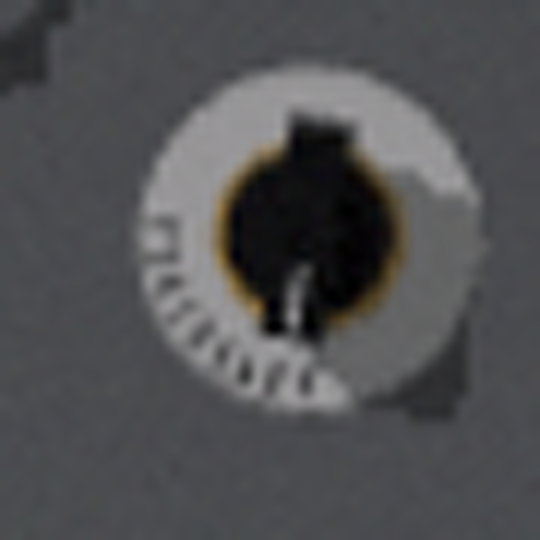

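View pics/sk.png

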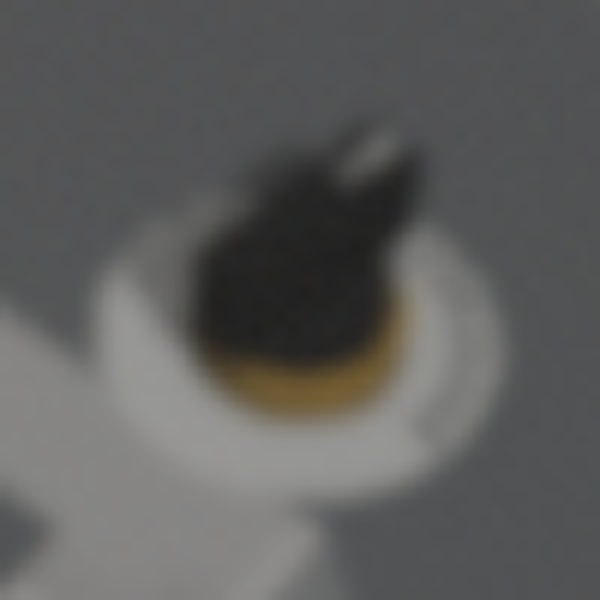

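```bash
python3 - <<'E'
from h import *
T=lambda x,y:((x+.5)/12+235-.5,(y+.5)/12+205-.5)
S=lambda x,y:((x+.5)/12+280-.5,(y+.5)/12+170-.5)
for z in(.112,.118,.124,.13):
    a=ray("top",T(323,117),z);b=ray("top",T(292,335),z);d=a-b
    print(z,(a+b)/2,np.hypot(*d[:2]),np.arctan2(d[1],d[0]), "white",ray("top",T(292,330),z)[:2],ray("scene",S(393,140),z)[:2], "in",ray("top",T(304,268),z)[:2],ray("scene",S(342,183),z)[:2])
print("axis",u2w([15,0,115]), "dial", ray("top",T(312,240),.086))
print("ring top", ray("top",T(309,237),.1))
E
```

```text
0.112 [0.51611461 0.04776244 0.112     ] 0.04254325355284374 -0.1315863701347257 white [0.49598838 0.0505629 ] [0.48711232 0.04418675] in [0.50794309 0.04836775] [0.50053713 0.04345998]
0.118 [0.51570335 0.04764687 0.118     ] 0.04227839258986093 -0.1315863701347261 white [0.49570242 0.0504299 ] [0.49196176 0.04716261] in [0.50758271 0.04824842] [0.50524739 0.04644338]
0.124 [0.5152921  0.04753131 0.124     ] 0.04201353162687822 -0.131586370134726 white [0.49541647 0.0502969 ] [0.49681121 0.05013848] in [0.50722233 0.04812909] [0.50995765 0.04942678]
0.13 [0.51488085 0.04741574 0.13      ] 0.041748670663895406 -0.13158637013472604 white [0.49513052 0.0501639 ] [0.50166066 0.05311434] in [0.50686195 0.04800975] [0.51466791 0.05241018]
axis [0.51488613 0.0471552  0.115     ] dial [0.51506474 0.04735326 0.086     ]
ring top [0.51472866 0.04768788 0.1       ]
```

```bash
python3 - <<'E'
from h import *
p,r=load();A=np.array([.515,.0474,0]);R=down(np.pi/2-.13)
plan(interp(p,r,A+[0,0,.19],R,8)+[(A+[0,0,.19],R)])
plan([(A+[0,0,z],R) for z in(.165,.145,.13,.12,.113,.1075,.1075,.1075)])
E
```

```text
[[-0.01, -0.0307, 0.0138, 0.0, 0.0, 0.007], [-0.02, -0.0615, 0.0275, 0.0, 0.0, 0.014], [-0.03, -0.0922, 0.0413, 0.0, 0.0, 0.021], [-0.04, -0.1229, 0.055, 0.0, 0.0, 0.029], [-0.05, -0.1537, 0.0688, 0.0, 0.0, 0.036], [-0.06, -0.1844, 0.0825, 0.0, 0.0, 0.043], [-0.07, -0.2151, 0.0963, 0.0, 0.0, 0.05], [-0.08, -0.2459, 0.1101, 0.0, 0.0, 0.057], [-0.08, -0.2459, 0.1101, 0.0, 0.0, 0.057]]
[[0.0, 0.0, 0.025, 0.0, 0.0, 0.0], [0.0, 0.0, 0.045, 0.0, 0.0, 0.0], [0.0, 0.0, 0.06, 0.0, 0.0, 0.0], [0.0, 0.0, 0.07, 0.0, 0.0, 0.0], [0.0, 0.0, 0.077, 0.0, 0.0, 0.0], [0.0, 0.0, 0.0825, 0.0, 0.0, 0.0], [0.0, 0.0, 0.0825, 0.0, 0.0, 0.0], [0.0, 0.0, 0.0825, 0.0, 0.0, 0.0]]
```

step_arm([
  [-0.01,-0.0307,0.0138,0,0,0.007],
  [-0.02,-0.0615,0.0275,0,0,0.014],
  [-0.03,-0.0922,0.0413,0,0,0.021],
  [-0.04,-0.1229,0.055,0,0,0.029],
  [-0.05,-0.1537,0.0688,0,0,0.036],
  [-0.06,-0.1844,0.0825,0,0,0.043],
  [-0.07,-0.2151,0.0963,0,0,0.05],
  [-0.08,-0.2459,0.1101,0,0,0.057],
  [-0.08,-0.2459,0.1101,0,0,0.057],
])

```text
t: 12.35
eef_pos: [0.5152, 0.0418, 0.1884]
tool_rot: [-0.001, 0.069, 0.998, -0.001]
contact_force: [-0.2, 0.0, 0.2]
grip_width: 0.0273
```

step_arm([
  [0,0,0.025,0,0,0],
  [0,0,0.045,0,0,0],
  [0,0,0.055,0,0,0],
  [0,0,0.055,0,0,0],
])

```text
t: 12.75
eef_pos: [0.5148, 0.0476, 0.134]
tool_rot: [-0.001, 0.065, 0.998, 0.0]
contact_force: [-0.4, 0.8, -0.1]
grip_width: 0.0277
```

```bash
python3 - <<'E'
from h import *
from workcell import arm
import cv2
s=arm.get_state();print(s["eef_pos"],s["tool_rot"],s["joint_pos"],s["contact_force"],s["wrist_torque"])
for n,sl in(("scene",(slice(120,245),slice(235,385))),):
    c=arm.read_camera(n);cv2.imwrite(f"pics/{n}9.png",cv2.resize(c["frame"][sl][:,:,::-1],None,fx=4.8,fy=4.8,interpolation=2))
E
```

```text
[0.51479679 0.04761406 0.13401591] [-6.54531342e-04  6.53318804e-02  9.97863324e-01  3.22925843e-04] [-0.19479947  0.49716754 -0.00924697  2.16020017  0.00737477  0.48534511
  1.23058498] [-0.3590739   0.84529502 -0.13461609] [0.02704795 0.02826349 0.00428707]
```

View pics/scene9.png

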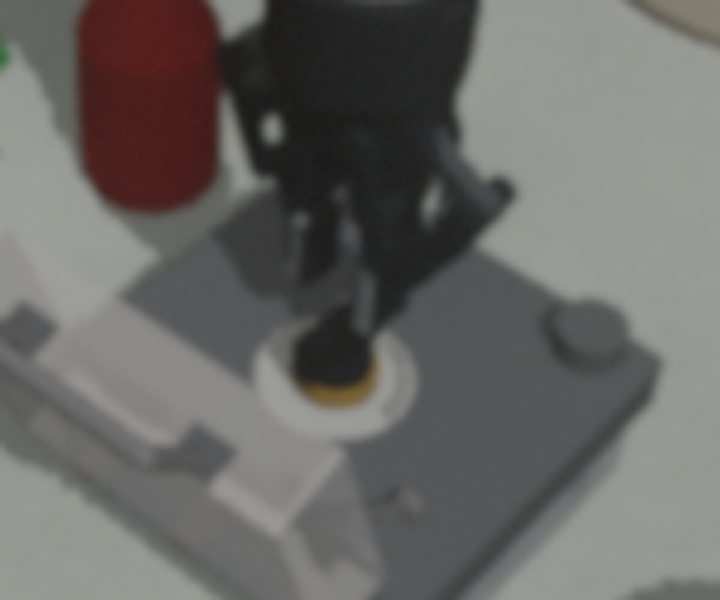

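step_arm([
  [0,0,0.01,0,0,0],
  [0,0,0.018,0,0,0],
  [0,0,0.024,0,0,0],
  [0,0,0.0275,0,0,0],
  [0,0,0.0275,0,0,0],
  [0,0,0.0275,0,0,0],
])

```text
t: 13.4
eef_pos: [0.5153, 0.0479, 0.1074]
tool_rot: [0.0, 0.065, 0.998, 0.001]
contact_force: [0.5, -0.5, -0.3]
grip_width: 0.0273
```

step_arm([
  [0,0,0,0,0,0],
  [0,0,0,0,0,0],
  [0,0,0,0,0,0],
  [0,0,0,0,0,0],
], gripper=-1)

```text
t: 13.8
eef_pos: [0.5154, 0.0474, 0.1079]
tool_rot: [0.001, 0.065, 0.998, 0.001]
contact_force: [-1.1, -2.6, 6.0]
grip_width: 0.0105
```

```bash
python3 - <<'E'
from h import *
from workcell import arm
import cv2
s=arm.get_state();print(load()[0],load()[1].as_quat(),s["eef_pos"],s["tool_rot"],s["contact_force"],s["wrist_torque"],s["grip_width"])
for n,sl in(("scene",(slice(120,245),slice(235,385))),):
    c=arm.read_camera(n);cv2.imwrite(f"pics/{n}10.png",cv2.resize(c["frame"][sl][:,:,::-1],None,fx=4.8,fy=4.8,interpolation=2))
E
```

```text
[0.51504369 0.04737318 0.10745209] [6.49495354e-02 9.97888543e-01 2.53578122e-06 1.14808957e-04] [0.51535169 0.04743323 0.10789572] [5.61483447e-04 6.51852754e-02 9.97872894e-01 5.01898313e-04] [-1.14359881 -2.60022896  6.03500044] [-0.59742903  0.19501334 -0.01924088] 0.01053787160650684
```

View pics/scene10.png

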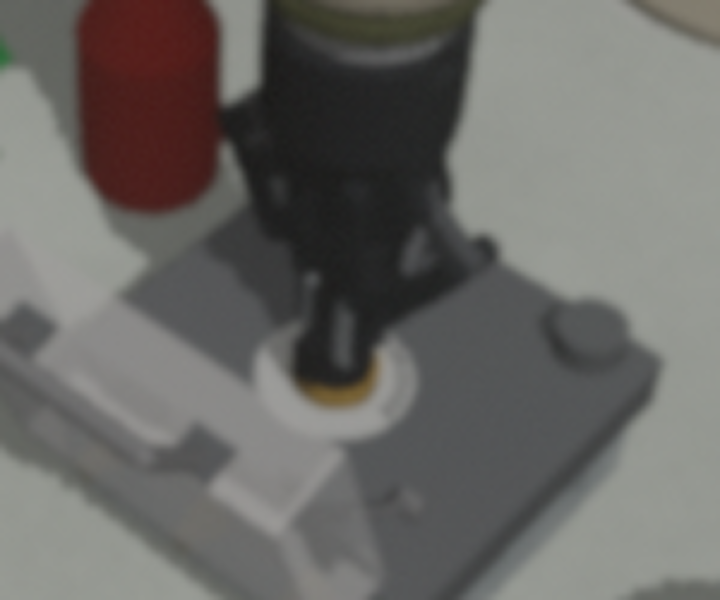

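```bash
cat > st.py <<'E'
from h import *
from workcell import arm
s=arm.get_state();q=s["tool_rot"];R=Ro.from_quat([q[1],q[2],q[3],q[0]]).as_matrix()
print("t",round(s["t"],2),"yawY",round(np.arctan2(R[1,1],R[0,1]),4),"turned",round(np.pi/2-.1305-np.arctan2(R[1,1],R[0,1]),4),"Mz",np.round(s["wrist_torque"],3),"F",np.round(s["contact_force"],1),"tau7",round(s["tau"][6],3),"p",np.round(s["eef_pos"],4),"w",round(s["grip_width"],4))
E
python3 st.py
```

```text
t 13.85 yawY 1.4403 turned -0.0 Mz [-0.545  0.237  0.032] F [-0.4 -3.5  6.2] tau7 -0.018 p [0.5154 0.0474 0.1079] w 0.0102
```

step_arm([
  [0,0,0,0,0,0.1],
  [0,0,0,0,0,0.2],
  [0,0,0,0,0,0.3],
  [0,0,0,0,0,0.3],
])

```text
t: 14.25
eef_pos: [0.5154, 0.0475, 0.1079]
tool_rot: [0.001, 0.144, 0.99, 0.001]
contact_force: [-2.4, -3.0, 5.7]
grip_width: 0.0101
```

```bash
python3 st.py
```

```text
t 14.25 yawY 1.2815 turned 0.1588 Mz [-0.556  0.204 -0.062] F [-2.4 -3.   5.7] tau7 -0.335 p [0.5154 0.0475 0.1079] w 0.0101
```

step_arm([
  [0,0,0,0,0,0.05],
  [0,0,0,0,0,0.1],
  [0,0,0,0,0,0.1],
])

```text
t: 14.55
eef_pos: [0.5154, 0.0475, 0.1079]
tool_rot: [0.001, 0.17, 0.986, 0.001]
contact_force: [-1.5, -2.0, 6.0]
grip_width: 0.0103
```

```bash
python3 st.py
```

```text
t 14.55 yawY 1.2301 turned 0.2102 Mz [-0.529  0.281 -0.078] F [-1.5 -2.   6. ] tau7 -0.187 p [0.5154 0.0475 0.1079] w 0.0103
```

step_arm([
  [0,0,0,0,0,0],
  [0,0,0,0,0,0],
])

```text
t: 14.75
eef_pos: [0.5154, 0.0475, 0.1079]
tool_rot: [0.001, 0.169, 0.986, 0.001]
contact_force: [-1.1, -1.7, 5.9]
grip_width: 0.0105
```

```bash
python3 st.py; python3 - <<'E'
from h import *
from workcell import arm
import cv2
print(arm.get_state()["joint_pos"])
for n,sl in(("scene",(slice(120,245),slice(235,385))),):
    c=arm.read_camera(n);cv2.imwrite(f"pics/{n}11.png",cv2.resize(c["frame"][sl][:,:,::-1],None,fx=4.8,fy=4.8,interpolation=2))
E
python3 st.py
```

```text
t 14.75 yawY 1.2308 turned 0.2095 Mz [-0.489  0.232 -0.008] F [-1.1 -1.7  5.9] tau7 0.042 p [0.5154 0.0475 0.1079] w 0.0105
[-0.23469144  0.54189479  0.04761594  2.18143968 -0.06253256  0.41793338
  1.09399653]
t 14.8 yawY 1.2307 turned 0.2096 Mz [-0.541  0.209 -0.028] F [-1.4 -1.5  6. ] tau7 0.042 p [0.5154 0.0475 0.1079] w 0.0102
```

View pics/scene11.png

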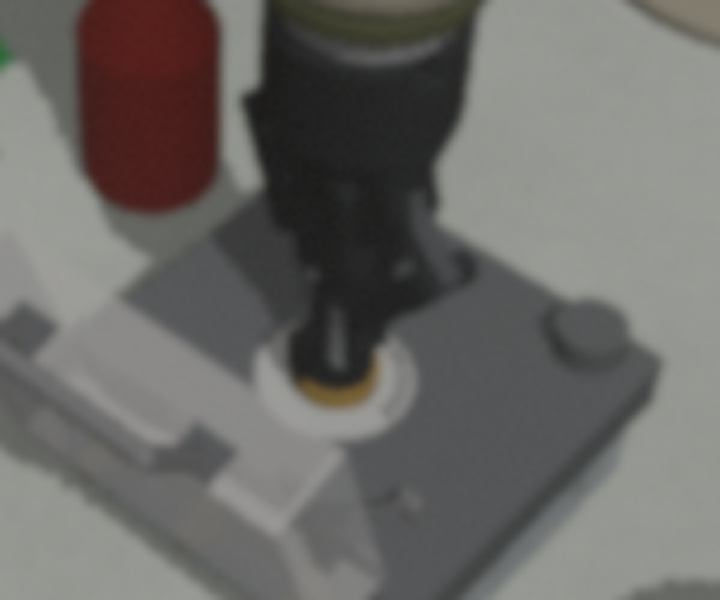

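step_arm([
  [0,0,0,0,0,0.03],
  [0,0,0,0,0,0.06],
  [0,0,0,0,0,0.09],
])

```text
t: 15.1
eef_pos: [0.5154, 0.0476, 0.1079]
tool_rot: [0.001, 0.192, 0.981, 0.001]
contact_force: [-1.9, -2.1, 7.0]
grip_width: 0.0104
```

```bash
python3 st.py
```

```text
t 15.1 yawY 1.1834 turned 0.2569 Mz [-0.503  0.259  0.09 ] F [-1.9 -2.1  7. ] tau7 0.067 p [0.5154 0.0476 0.1079] w 0.0104
```

step_arm([
  [0,0,0,0,0,0.03],
  [0,0,0,0,0,0.06],
])

```text
t: 15.3
eef_pos: [0.5154, 0.0475, 0.1079]
tool_rot: [0.001, 0.208, 0.978, 0.001]
contact_force: [-0.7, -2.6, 6.2]
grip_width: 0.0104
```

```bash
python3 st.py
```

```text
t 15.3 yawY 1.152 turned 0.2883 Mz [-0.487  0.261  0.116] F [-0.7 -2.6  6.2] tau7 0.066 p [0.5154 0.0475 0.1079] w 0.0104
```

step_arm([
  [0,0,0,0,0,0.03],
  [0,0,0,0,0,0.06],
  [0,0,0,0,0,0.09],
])

```text
t: 15.6
eef_pos: [0.5155, 0.0476, 0.1079]
tool_rot: [0.001, 0.231, 0.973, 0.001]
contact_force: [-1.0, -2.6, 5.9]
grip_width: 0.0102
```

```bash
python3 st.py
```

```text
t 15.6 yawY 1.1049 turned 0.3354 Mz [-0.472  0.236  0.091] F [-1.  -2.6  5.9] tau7 0.066 p [0.5155 0.0476 0.1079] w 0.0102
```

step_arm([
  [0,0,0,0,0,0.03],
  [0,0,0,0,0,0.06],
  [0,0,0,0,0,0.09],
])

```text
t: 15.9
eef_pos: [0.5155, 0.0476, 0.1079]
tool_rot: [0.001, 0.254, 0.967, 0.001]
contact_force: [-0.7, -2.1, 6.9]
grip_width: 0.0103
```

```bash
python3 st.py
```

```text
t 15.9 yawY 1.0578 turned 0.3825 Mz [-0.542  0.172  0.132] F [-0.7 -2.1  6.9] tau7 0.066 p [0.5155 0.0476 0.1079] w 0.0103
```

step_arm([
  [0,0,0,0,0,0.03],
  [0,0,0,0,0,0.06],
  [0,0,0,0,0,0.09],
])

```text
t: 16.2
eef_pos: [0.5155, 0.0476, 0.1079]
tool_rot: [0.001, 0.276, 0.961, 0.001]
contact_force: [-0.9, -1.9, 4.9]
grip_width: 0.0105
```

```bash
python3 st.py
```

```text
t 16.2 yawY 1.0107 turned 0.4296 Mz [-0.481  0.168  0.107] F [-0.9 -1.9  4.9] tau7 0.065 p [0.5155 0.0476 0.1079] w 0.0105
```

step_arm([
  [0,0,0,0,0,0.03],
  [0,0,0,0,0,0.06],
  [0,0,0,0,0,0.09],
])

```text
t: 16.5
eef_pos: [0.5155, 0.0477, 0.1079]
tool_rot: [0.001, 0.299, 0.954, 0.001]
contact_force: [-1.7, -1.5, 6.4]
grip_width: 0.0102
```

```bash
python3 st.py
```

```text
t 16.5 yawY 0.9636 turned 0.4766 Mz [-0.413  0.18   0.058] F [-1.7 -1.5  6.4] tau7 0.065 p [0.5155 0.0477 0.1079] w 0.0102
```

step_arm([
  [0,0,0,0,0,0.03],
  [0,0,0,0,0,0.06],
  [0,0,0,0,0,0.09],
])

```text
t: 16.8
eef_pos: [0.5155, 0.0476, 0.1079]
tool_rot: [0.001, 0.321, 0.947, 0.001]
contact_force: [-0.8, -3.0, 5.9]
grip_width: 0.0101
```

```bash
python3 st.py
```

```text
t 16.8 yawY 0.9164 turned 0.5239 Mz [-0.429  0.196  0.093] F [-0.8 -3.   5.9] tau7 0.065 p [0.5155 0.0476 0.1079] w 0.0101
```

step_arm([
  [0,0,0,0,0,0.03],
  [0,0,0,0,0,0.06],
  [0,0,0,0,0,0.09],
])

```text
t: 17.1
eef_pos: [0.5156, 0.0477, 0.1079]
tool_rot: [0.001, 0.344, 0.939, 0.001]
contact_force: [-1.5, -1.6, 6.0]
grip_width: 0.0105
```

```bash
python3 st.py
```

```text
t 17.1 yawY 0.8694 turned 0.5709 Mz [-0.434  0.168  0.121] F [-1.5 -1.6  6. ] tau7 0.065 p [0.5156 0.0477 0.1079] w 0.0105
```

step_arm([
  [0,0,0,0,0,0.03],
  [0,0,0,0,0,0.06],
  [0,0,0,0,0,0.09],
])

```text
t: 17.4
eef_pos: [0.5156, 0.0477, 0.1079]
tool_rot: [0.001, 0.366, 0.931, 0.001]
contact_force: [-0.9, -2.4, 5.9]
grip_width: 0.0101
```

```bash
python3 st.py
```

```text
t 17.4 yawY 0.8222 turned 0.6181 Mz [-0.476  0.137  0.083] F [-0.9 -2.4  5.9] tau7 0.065 p [0.5156 0.0477 0.1079] w 0.0101
```

step_arm([
  [0,0,0,0,0,0.03],
  [0,0,0,0,0,0.06],
  [0,0,0,0,0,0.09],
])

```text
t: 17.7
eef_pos: [0.5156, 0.0477, 0.1079]
tool_rot: [0.001, 0.387, 0.922, 0.001]
contact_force: [-0.3, -1.6, 5.3]
grip_width: 0.0101
```

```bash
python3 st.py
```

```text
t 17.7 yawY 0.7751 turned 0.6652 Mz [-0.448  0.15   0.119] F [-0.3 -1.6  5.3] tau7 0.065 p [0.5156 0.0477 0.1079] w 0.0101
```

step_arm([
  [0,0,0,0,0,0.03],
  [0,0,0,0,0,0.06],
  [0,0,0,0,0,0.09],
])

```text
t: 18.0
eef_pos: [0.5156, 0.0477, 0.1079]
tool_rot: [0.001, 0.409, 0.913, 0.001]
contact_force: [-0.9, -2.5, 5.2]
grip_width: 0.0103
```

```bash
python3 st.py
```

```text
t 18.0 yawY 0.728 turned 0.7123 Mz [-0.414  0.108  0.142] F [-0.9 -2.5  5.2] tau7 0.065 p [0.5156 0.0477 0.1079] w 0.0103
```

step_arm([
  [0,0,0,0,0,0.03],
  [0,0,0,0,0,0.06],
  [0,0,0,0,0,0.09],
])

```text
t: 18.3
eef_pos: [0.5156, 0.0477, 0.1079]
tool_rot: [0.001, 0.43, 0.903, 0.001]
contact_force: [-1.0, -2.7, 5.5]
grip_width: 0.0103
```

```bash
python3 st.py
```

```text
t 18.3 yawY 0.6809 turned 0.7594 Mz [-0.446  0.137  0.155] F [-1.  -2.7  5.5] tau7 0.065 p [0.5156 0.0477 0.1079] w 0.0103
```

step_arm([
  [0,0,0,0,0,0.03],
  [0,0,0,0,0,0.06],
])

```text
t: 18.5
eef_pos: [0.5157, 0.0477, 0.1079]
tool_rot: [0.001, 0.445, 0.896, 0.001]
contact_force: [-1.4, -2.6, 6.8]
grip_width: 0.0102
```

```bash
python3 st.py
```

```text
t 18.5 yawY 0.6495 turned 0.7908 Mz [-0.391  0.1    0.159] F [-1.4 -2.6  6.8] tau7 0.065 p [0.5157 0.0477 0.1079] w 0.0102
```

step_arm([
  [0,0,0,0,0,0.03],
  [0,0,0,0,0,0.06],
])

```text
t: 18.7
eef_pos: [0.5156, 0.0478, 0.1079]
tool_rot: [0.0, 0.459, 0.889, 0.001]
contact_force: [-0.5, -1.8, 5.5]
grip_width: 0.0104
```

```bash
python3 st.py
```

```text
t 18.7 yawY 0.6181 turned 0.8222 Mz [-0.403  0.121  0.123] F [-0.5 -1.8  5.5] tau7 0.065 p [0.5156 0.0478 0.1079] w 0.0104
```

Still free. Continuing.

step_arm([
  [0,0,0,0,0,0.03],
  [0,0,0,0,0,0.06],
  [0,0,0,0,0,0.08],
])

```text
t: 19.0
eef_pos: [0.5157, 0.0477, 0.1079]
tool_rot: [0.001, 0.477, 0.879, 0.001]
contact_force: [-0.7, -1.6, 5.0]
grip_width: 0.0106
```

```bash
python3 st.py
```

```text
t 19.0 yawY 0.5763 turned 0.864 Mz [-0.369  0.081  0.097] F [-0.7 -1.6  5. ] tau7 -0.033 p [0.5157 0.0477 0.1079] w 0.0106
```

step_arm([
  [0,0,0,0,0,0.03],
  [0,0,0,0,0,0.06],
  [0,0,0,0,0,0.09],
])

```text
t: 19.3
eef_pos: [0.5157, 0.0478, 0.1079]
tool_rot: [0.0, 0.498, 0.867, 0.001]
contact_force: [-0.6, -1.1, 4.5]
grip_width: 0.0105
```

```bash
python3 st.py
```

```text
t 19.3 yawY 0.5291 turned 0.9112 Mz [-0.387  0.152  0.092] F [-0.6 -1.1  4.5] tau7 0.065 p [0.5157 0.0478 0.1079] w 0.0105
```

step_arm([
  [0,0,0,0,0,0.03],
  [0,0,0,0,0,0.06],
  [0,0,0,0,0,0.09],
])

```text
t: 19.6
eef_pos: [0.5157, 0.0478, 0.1079]
tool_rot: [0.0, 0.518, 0.855, 0.001]
contact_force: [-0.4, -2.2, 4.9]
grip_width: 0.0104
```

```bash
python3 st.py
```

```text
t 19.6 yawY 0.4821 turned 0.9582 Mz [-0.357  0.083  0.147] F [-0.4 -2.2  4.9] tau7 0.065 p [0.5157 0.0478 0.1079] w 0.0104
```

step_arm([
  [0,0,0,0,0,0.03],
  [0,0,0,0,0,0.06],
  [0,0,0,0,0,0.09],
])

```text
t: 19.9
eef_pos: [0.5157, 0.0478, 0.1079]
tool_rot: [0.0, 0.538, 0.843, 0.001]
contact_force: [-1.7, -1.3, 5.4]
grip_width: 0.0102
```

```bash
python3 st.py
```

```text
t 19.9 yawY 0.435 turned 1.0053 Mz [-0.274  0.111  0.108] F [-1.7 -1.3  5.4] tau7 0.065 p [0.5157 0.0478 0.1079] w 0.0102
```

step_arm([
  [0,0,0,0,0,0.03],
  [0,0,0,0,0,0.06],
  [0,0,0,0,0,0.09],
])

```text
t: 20.2
eef_pos: [0.5158, 0.0478, 0.1079]
tool_rot: [0.0, 0.558, 0.83, 0.001]
contact_force: [-0.2, -1.4, 5.1]
grip_width: 0.0105
```

```bash
python3 st.py
```

```text
t 20.2 yawY 0.3878 turned 1.0525 Mz [-0.363  0.11   0.11 ] F [-0.2 -1.4  5.1] tau7 0.065 p [0.5158 0.0478 0.1079] w 0.0105
```

step_arm([
  [0,0,0,0,0,0.03],
  [0,0,0,0,0,0.06],
  [0,0,0,0,0,0.09],
])

```text
t: 20.5
eef_pos: [0.5158, 0.0478, 0.1079]
tool_rot: [0.0, 0.577, 0.817, 0.001]
contact_force: [-0.6, -1.7, 4.3]
grip_width: 0.0107
```

```bash
python3 st.py
```

```text
t 20.5 yawY 0.3407 turned 1.0996 Mz [-0.393  0.063  0.103] F [-0.6 -1.7  4.3] tau7 0.065 p [0.5158 0.0478 0.1079] w 0.0107
```

step_arm([
  [0,0,0,0,0,0.03],
  [0,0,0,0,0,0.06],
  [0,0,0,0,0,0.09],
])

```text
t: 20.8
eef_pos: [0.5158, 0.0478, 0.1079]
tool_rot: [0.0, 0.596, 0.803, 0.001]
contact_force: [-0.4, -2.2, 5.5]
grip_width: 0.0105
```

```bash
python3 st.py
```

```text
t 20.8 yawY 0.294 turned 1.1463 Mz [-0.375  0.03   0.256] F [-0.4 -2.2  5.5] tau7 -0.115 p [0.5158 0.0478 0.1079] w 0.0105
```

Seat felt (Mz 0.26, tau7 shifted by -0.18). Small steps now.

step_arm([
  [0,0,0,0,0,0.03],
])

```text
t: 20.9
eef_pos: [0.5158, 0.0478, 0.1079]
tool_rot: [0.0, 0.602, 0.798, 0.001]
contact_force: [-1.0, -2.4, 5.6]
grip_width: 0.0101
```

```bash
python3 st.py
```

```text
t 20.9 yawY 0.2784 turned 1.1619 Mz [-0.421 -0.029  0.361] F [-1.  -2.4  5.6] tau7 -0.161 p [0.5158 0.0478 0.1079] w 0.0101
```

step_arm([
  [0,0,0,0,0,0.03],
])

```text
t: 21.0
eef_pos: [0.5158, 0.0478, 0.1079]
tool_rot: [0.0, 0.608, 0.794, 0.001]
contact_force: [-0.1, -2.3, 4.9]
grip_width: 0.01
```

```bash
python3 st.py
```

```text
t 21.0 yawY 0.2629 turned 1.1774 Mz [-0.399  0.005  0.365] F [-0.1 -2.3  4.9] tau7 -0.207 p [0.5158 0.0478 0.1079] w 0.01
```

step_arm([
  [0,0,0,0,0,0.02],
])

```text
t: 21.1
eef_pos: [0.5158, 0.0478, 0.1079]
tool_rot: [0.001, 0.612, 0.791, 0.001]
contact_force: [-1.1, -2.1, 5.7]
grip_width: 0.0102
```

```bash
python3 st.py
```

```text
t 21.1 yawY 0.2525 turned 1.1878 Mz [-0.459 -0.009  0.381] F [-1.1 -2.1  5.7] tau7 -0.336 p [0.5158 0.0478 0.1079] w 0.0102
```

step_arm([
  [0,0,0,0,0,0],
  [0,0,0,0,0,0],
])

```text
t: 21.3
eef_pos: [0.5158, 0.0478, 0.1079]
tool_rot: [0.0, 0.612, 0.791, 0.001]
contact_force: [-0.8, -1.0, 4.8]
grip_width: 0.0103
```

```bash
python3 st.py
```

```text
t 21.3 yawY 0.2531 turned 1.1872 Mz [-0.485  0.002  0.292] F [-0.8 -1.   4.8] tau7 -0.331 p [0.5158 0.0478 0.1079] w 0.0103
```

step_arm([
  [0,0,0,0,0,0],
  [0,0,0,0,0,0],
  [0,0,0,0,0,0],
  [0,0,0,0,0,0],
], gripper=-0.35)

```text
t: 21.7
eef_pos: [0.5152, 0.048, 0.1074]
tool_rot: [-0.0, 0.613, 0.79, 0.001]
contact_force: [-0.1, 0.3, 0.2]
grip_width: 0.0278
```

```bash
python3 st.py
```

```text
t 21.7 yawY 0.2523 turned 1.188 Mz [ 0.021  0.033 -0.033] F [-0.1  0.3  0.2] tau7 -0.001 p [0.5152 0.048  0.1074] w 0.0278
```

step_arm([
  [0,0,-0.01,0,0,0],
  [0,0,-0.03,0,0,0],
  [0,0,-0.06,0,0,0],
  [0,0,-0.1,0,0,0],
  [0,0,-0.14,0,0,0],
  [0,0,-0.18,0,0,0],
  [0,0,-0.18,0,0,0],
])

```text
t: 22.4
eef_pos: [0.5173, 0.0474, 0.2928]
tool_rot: [0.002, 0.613, 0.79, 0.004]
contact_force: [-0.3, 0.5, 0.3]
grip_width: 0.0275
```

```bash
python3 st.py; python3 - <<'E'
from h import *
fromstate();p,r=load()
plan(interp(p,r,np.array([.43,.32,.30]),r,8))
E
```

```text
t 22.4 yawY 0.2517 turned 1.1886 Mz [-0.054 -0.019 -0.04 ] F [-0.3  0.5  0.3] tau7 -0.476 p [0.5173 0.0474 0.2928] w 0.0275
[[0.0357, -0.0021, -0.0009, 0.0, 0.0, 0.0], [0.0714, -0.0041, -0.0017, 0.0, 0.0, 0.0], [0.1072, -0.0062, -0.0026, 0.0, 0.0, 0.0], [0.1429, -0.0083, -0.0035, 0.0, 0.0, 0.0], [0.1786, -0.0104, -0.0044, 0.0, 0.0, 0.0], [0.2143, -0.0124, -0.0052, 0.0, 0.0, 0.0], [0.2501, -0.0145, -0.0061, 0.0, 0.0, 0.0], [0.2858, -0.0166, -0.007, 0.0, 0.0, 0.0]]
```

step_arm([
  [0.0357,-0.0021,-0.001,0,0,0],
  [0.0714,-0.0041,-0.002,0,0,0],
  [0.107,-0.006,-0.003,0,0,0],
  [0.143,-0.008,-0.004,0,0,0],
  [0.179,-0.01,-0.005,0,0,0],
  [0.214,-0.012,-0.005,0,0,0],
  [0.25,-0.0145,-0.006,0,0,0],
  [0.286,-0.0166,-0.007,0,0,0],
  [0.286,-0.0166,-0.007,0,0,0],
  [0.286,-0.0166,-0.007,0,0,0],
])

```text
t: 23.4
eef_pos: [0.4271, 0.3208, 0.2945]
tool_rot: [-0.0, 0.612, 0.791, 0.0]
contact_force: [0.6, -1.0, -0.3]
grip_width: 0.0277
```

```bash
python3 st.py; python3 - <<'E'
from workcell import arm
import cv2
for n,sl in(("scene",(slice(140,265),slice(235,385))),("top",(slice(205,250),slice(235,280)))):
    c=arm.read_camera(n);cv2.imwrite(f"pics/{n}12f.png",c["frame"][:,:,::-1]);cv2.imwrite(f"pics/{n}12.png",cv2.resize(c["frame"][sl][:,:,::-1],None,fx=4.8 if n=="scene" else 12,fy=4.8 if n=="scene" else 12,interpolation=2))
E
```

```text
t 23.4 yawY 0.254 turned 1.1863 Mz [-0.005 -0.001  0.015] F [ 0.6 -1.  -0.3] tau7 -0.113 p [0.4271 0.3208 0.2945] w 0.0277
```

View pics/top12.png

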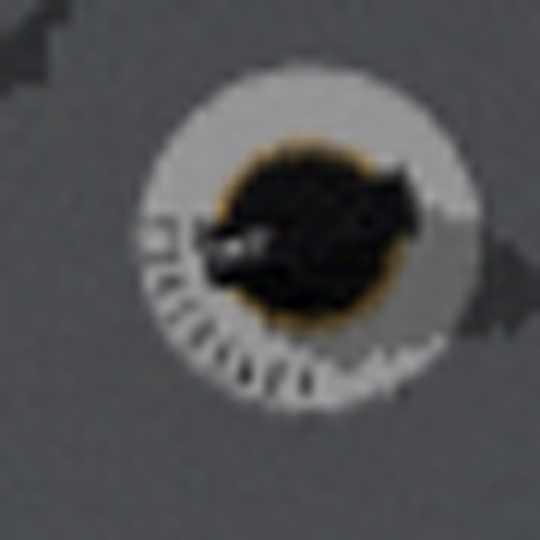

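View pics/top12f.png

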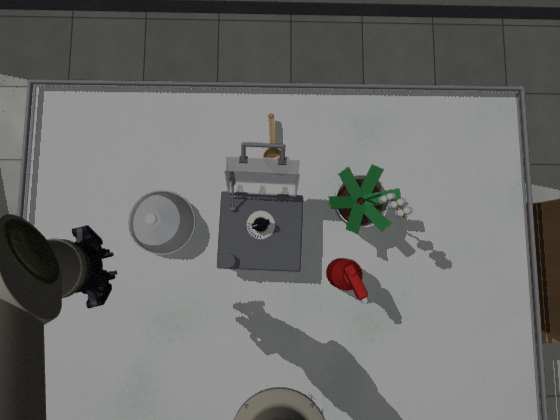

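View pics/scene12.png

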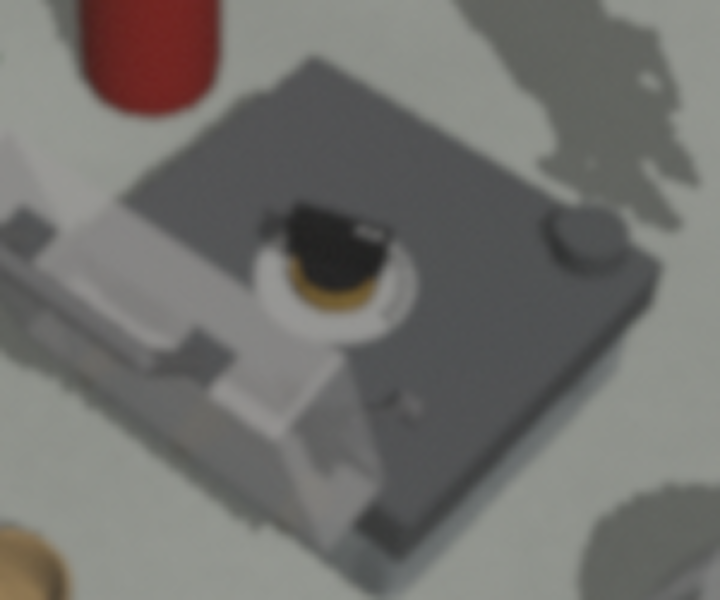

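Final pictures: the hood is propped (top view, bail at about (263,150)). The knob bar has turned about 67°, against 68° for the hand. The pot, dome, mister and scoop have not moved, and the hand is clear.

```bash
python3 -c "
from workcell import arm
print(arm.job_done())"
```

```text
the job is handed in; nothing more can be done
None
```

The mist tank is shut off and the job is handed in at about 23.5 s. The hood is propped on its stay and the valve knob is turned clockwise to snug.

- **Hood:** I swung it to about 2.1 rad by the bail and let it back to about 1.88. Pushing gently towards closing, I felt the stay resist. After release the hood stayed up with no force on the tool, and it was still propped in the last pictures.
- **Knob:** The valve turned freely at about 0.10 N m and met the seat at about 1.13 rad. I stopped at about 1.19 rad. Peak torque was about 0.40 N m from the change in last-joint torque, and 0.38 from the wrist reading (noise about ±0.03). Once the hand stopped, the wrist reading dropped to 0.29 before I let go, so the snug figure rests on the peak readings taken while still turning.
- **Knob picture check:** The last picture gives about 1.17 rad of turn, which fits a slight spring-back.
- **Other things on the cart:** By eye, the pot, dome, mister and scoop stand where they were in the first picture, and the hand is clear of everything.
- **Forces:** The highest force I saw was about 22 N, briefly while raising the hood.
- **Disagreement:** The gripper read about 2 mm narrower than the stated thickness on both the bail (6.7 mm for 9) and the knob bar (10.5 mm for 12). Both grips held.

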